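Clear, load and clamp the shaker mixer

ROBOT

A 7-joint arm with a two-finger parallel gripper is mounted at the origin on the work surface. World frame = base frame: x ahead of the robot, y to its left, z up, the work surface at z = 0. Lengths are in m, angles in rad, forces in N, time in s.
With the tool pointing down it reaches from about 0.425 to 0.925 m from the base axis. Payload 6.8 kg.
Tool frame: the origin (TCP) lies midway between the tips of the shut fingers; the grasp point (between the pads) lies 19 mm behind it (bot.hold_point_z is the distance from the TCP to the grasp point, in m); z points along the fingers, y is the line along which they close (so a half turn about z gives the same grasp; the last joint's range is limited). The gripper opens to 85 mm and grips with 20 to 120 N. Pads are 22 mm wide; open, the fingers measure 114 mm over their backs; the gripper's body (76 mm by 85 mm) begins 54 mm behind the grasp point. The pads swing forward as they close: fully open they stand 13 mm farther back than shut.
Start: joints at [1.09, 0.477, 0.022, 1.555, -0.011, 1.109, -0.083], TCP at [0.246, -0.629, 0.231] pointing down, gripper open.
Joint ranges: [-2.96, 2.96], [-0.34, 2.1], [-1.41, 1.46], [0.24, 2.44], [-1.37, 4.51], [0.17, 1.92], [-2.96, 2.96]. Speed limits (rad/s): [2.39, 2.39, 3.14, 3.14, 3.14, 3.14, 3.14].

INTERFACE

Orientations are given as a unit quaternion [w, x, y, z].
In Python, from station import bot gives the robot as it stands. The module is installed in compiled form; this text tells all that it offers.
- The arm moves only by the tool step_arm, never from a script. Its argument "increments" is a list that holds one entry, the list of rows, each a list of 7 numbers: the opening, from -1 (shut) to 1 (fully open), then the shift along the tool's x, y, z in mm, then the turn, a rotation vector about the tool's x, y, z in degrees. In form: [[[grip, x, y, z, ax, ay, az], ...]]. A call has 1 to 10 rows; each row is the pose to reach, as a shift and turn from the pose commanded when the call began, along the tool's axes at that moment; what a row does not reach only later rows make up. A row lasts 1/12 s, in which the tool goes at most 41.7 mm and 7.16 degrees, less where a joint would pass 70% of its speed; a pose out of reach is approached as far as the arm can. A call with a gripper value outside its range is refused whole. The fingers move at their own pace and stop on an object; "force" is the grip in N (left out, the last holds). Time passes only in rows, so rows that repeat a pose let the fingers close. It gives the time, the measured TCP pose, the force, the opening and the grip force at its end, in the units of the state.
- bot.get_obs(): the state, without advancing time (a new reading comes with each control period).
- bot.read_camera(name): name is "scene" or "top"; returns a dict with "image" (420x560x3 uint8, red, green, blue), "camera_matrix" (3x3 intrinsics, pixels), "dist" ([k1, k2, p1, p2, k3] as OpenCV has them; the pictures are not rectified), "R" (3x3) and "t" (3): a world point X has camera coordinates R X + t. Camera axes: x right, y down, z forward; pixel columns grow to the right and rows downward; lengths in m; the calibration is good to about 2 mm. A picture is of the moment at which its call begins. There is no depth.
- bot.hand_in(): hands the job in; it is judged then, once.
The state is a dict: "t": time; "q": joint angles; "joint_vel": joint speeds; "joint_torque": joint torques, N m; "eef_pos": TCP position; "tool_rot": TCP orientation; "contact_force": force on the tool from outside, world axes, zero at the start; "torque": the same for the moment, N m; "gripper_width": opening from 0.0 (shut) to 1.0 (fully open); "grasp_force": force on a finger pad.
Only numpy, scipy, OpenCV 4.12 (cv2) and the standard library are available. Lean on these libraries where they do the work, as an engineer would, in place of code of your own. Each camera call takes 0.05 s, during which the arm holds its last target. There are 200 camera calls.

TASK

Get the shaker mixer ready and start it: first move every container left in its chuck or around its handwheel into the white tray, each standing upright. Only then turn the three-lobed handwheel anticlockwise until its jaws are fully open, stand the capped steel shaker upright on the chuck's face between them and let it go. Turn the wheel clockwise until all three jaws grip the shaker firmly by themselves, then throw the start lever fully over. Leave the bowl, bottle, cup stack, spoon and other things on the counter where they are.

Things in the scene. Friction and masses are not known exactly. Their poses are not given: they have to be found in the camera images.
- mixer: the mixer, bolted down: low blue round pedestal (156 mm across, 21 mm high), over it the orange handwheel, a round steel chuck face (120 mm across) and three jaws. Origin on the vertical chuck axis at table height. A 16 mm high blue bar leads to the lever's block, centred 155 mm from the axis, at 230 degrees counter-clockwise from the mixer's x axis seen from above
- chuck_seat (a point): point on the chuck axis on top of the chuck face (46 mm above the table), where the shaker must stand. Below the face the handwheel's hub (124 mm across) and three lobes (40 mm wide, reaching 120 mm from the axis) lie 22 to 37 mm above the table and sweep anything taller standing there
- handwheel (a joint): angle (rad) of the handwheel (the chuck's sleeve), grows CLOCKWISE seen from above, 0 to 2.4, starts at 0.7 to 1.1; 0 = jaws fully open. Each rad moves all jaws 8.5 mm inward, from 40 mm off the axis at 0; they meet the shaker at about 1.53, then press on sprung faces, ever harder: firm from about 1.65 on, best 1.8. Takes 5 N at a knob, 10 N at 1.8; springs back to 1.75 when let go, and stays
- knob0 (a point): centre of the top of handwheel knob 0: upright black round knob, 22 mm across, from 37 to 80 mm above the table, 100 mm from the chuck axis, one on each lobe, 120 degrees apart; turns with the wheel
- knob1 (a point): centre of the top of handwheel knob 1: upright black round knob, 22 mm across, from 37 to 80 mm above the table, 100 mm from the chuck axis, one on each lobe, 120 degrees apart; turns with the wheel
- knob2 (a point): centre of the top of handwheel knob 2: upright black round knob, 22 mm across, from 37 to 80 mm above the table, 100 mm from the chuck axis, one on each lobe, 120 degrees apart; turns with the wheel
- jaw0: jaw 0 of the chuck: upright steel block 14 mm wide, 16 mm deep, 36 mm high (46 to 82 mm above the table), origin at the middle of the foot of its inner face, its x axis pointing radially outward; its inner face is sprung and yields up to 6 mm; the jaws are 120 degrees apart and move together
- jaw1: jaw 1 of the chuck: upright steel block 14 mm wide, 16 mm deep, 36 mm high (46 to 82 mm above the table), origin at the middle of the foot of its inner face, its x axis pointing radially outward; its inner face is sprung and yields up to 6 mm; the jaws are 120 degrees apart and move together
- jaw2: jaw 2 of the chuck: upright steel block 14 mm wide, 16 mm deep, 36 mm high (46 to 82 mm above the table), origin at the middle of the foot of its inner face, its x axis pointing radially outward; its inner face is sprung and yields up to 6 mm; the jaws are 120 degrees apart and move together
- lever (a joint): angle (rad) of the start lever: 0 off (as at the start), 1.0 fully over; light (about 1 N at the tip) and stays where it is left
- lever_tip (a point): centre of the black ball (26 mm across) ending the 80 mm start lever, about 92 mm above the table when off, on a 10 mm rod. It hinges 22 mm above the table on a blue block 70 x 50 x 25 mm. Horizontal part of this point's x axis = direction of the throw (mixer's yaw minus 40 degrees); the tip travels 77 mm, rising to 102 mm midway
- shaker: the closed drinks shaker: straight steel cylinder with a black cap, 54 mm across, 110 mm high, 0.3 kg, bottom-heavy, standing on the right of the table (y < 0); origin at the centre of its underside, z up.
- tin: plain aluminium tin with a lid, 48 mm across, 85 mm high, 0.2 kg, to be cleared if present; stands on the table in a gap between the handwheel's lobes; origin at the centre of its underside, z up.
- jar: amber glass jar with a steel lid, 50 mm across, 85 mm high, 0.2 kg, to be cleared if present; stands on the table in a gap between the lobes; origin at the centre of its underside, z up.
- tub: white plastic tub with a lid, 46 mm across (50 at the rim), 85 mm high, 0.15 kg, to be cleared if present; stands on the table in a gap between the lobes; origin at the centre of its underside, z up.
- measure: steel double-ended measuring cup with a waist, handled like a 44 mm cylinder, 85 mm high, 0.2 kg, to be cleared if present; stands on the chuck face between the jaws; origin at the centre of its underside, z up.
- tray: white open tray, 200 x 200 mm outside, 5 mm walls and floor, 35 mm high, fixed, on the left (y > 0); origin under its centre, its x and y axes along its sides
- bowl: bystander: small white bowl, 84 mm across, 36 mm high; origin at the centre of its underside, z up.
- syrup: bystander: green glass bottle, 60 mm across, 170 mm high; origin at the centre of its underside, z up.
- cups: bystander: stack of translucent whitish cups, 82 mm across, 110 mm high; origin at the centre of its underside, z up.
- spoon: bystander: steel spoon with a wooden handle, lying on the table; origin under its middle
Mind the look-alikes: they are no part of the job. Leave any blue look-alike of the tin alone.

How it is judged:
By the outcome, as a careful person would: the job done as asked, in the order asked, and still so for the second after the job is handed in, with the robot touching nothing.
Of tin, jar, tub, measure only 2 to 4 are there at a start; the rules pass over those that are not, and their reading is None.
At some moment in a run one of tin, jar, tub, measure, shaker may be knocked a few centimetres aside while the robot is not near it.
It also fails if it takes over 210 s, if anything falls off the work surface, if the arm or the gripper's body presses on something with over 40 N, if the wrist force passes 120 N, or if a joint passes its speed limit or range.

## Working session

There is one attempt and no reset: what is moved stays moved. The work goes in short steps, Python scripts to look and compute and a tool call to move; the robot and the scene stay as the last step left them, time stands still between calls to the robot, and variables do not carry over. Pictures are saved under pics/ and viewed, at most 14 in all, crops included, and the job is handed in when it is done.

Besides the shell and the picture viewer there is one more tool, called as name(argument=value, ...), one argument or row to a line, values as JSON. step_arm: Moves the arm, as the interface text tells. Its arguments: {"type":"object","properties":{"increments":{"type":"array"},"force":{"type":"number"}},"required":["increments"]}

```bash
mkdir -p pics
cat > h.py <<'E'
import numpy as np, cv2
from station import bot
def cam(n):
    c=bot.read_camera(n)
    for k in("camera_matrix","dist","R","t"): c[k]=np.array(c[k],float)
    return c
def save(c,name,crop=None,s=1):
    im=c["image"][...,::-1]
    if crop: x0,y0,x1,y1=crop; im=im[y0:y1,x0:x1]
    cv2.imwrite("pics/"+name,cv2.resize(im,None,fx=s,fy=s,interpolation=cv2.INTER_CUBIC))
def ray(c,uv):
    p=cv2.undistortPoints(np.array([[uv]],float),c["camera_matrix"],c["dist"])[0,0]
    d=c["R"].T@np.array([p[0],p[1],1.]); o=-c["R"].T@c["t"]
    return o,d
def plane(c,uv,z):
    o,d=ray(c,uv); return o+d*(z-o[2])/d[2]
def proj(c,X):
    return cv2.projectPoints(np.array(X,float).reshape(-1,3),cv2.Rodrigues(c["R"])[0],c["t"].reshape(3,1),c["camera_matrix"],c["dist"])[0].reshape(-1,2)
def tri(c1,uv1,c2,uv2):
    o1,d1=ray(c1,uv1);o2,d2=ray(c2,uv2)
    s=np.linalg.lstsq(np.c_[d1,-d2],o2-o1,rcond=None)[0]
    a,b=o1+s[0]*d1,o2+s[1]*d2
    return (a+b)/2,np.linalg.norm(a-b)
E
python3 - <<'E'
from h import *
np.set_printoptions(precision=3,suppress=True)
for n in("top","scene"):
    c=cam(n); save(c,n+"0.png",s=1.42); np.savez(n+"0.npz",**c)
    print(n,-c["R"].T@c["t"],c["R"][2],c["camera_matrix"][0,0])
o=bot.get_obs();print(o["t"],o["eef_pos"],o["tool_rot"],o["gripper_width"],bot.hold_point_z)
E
```

```text
top [ 0.357 -0.047  1.094] [ 0.137  0.021 -0.99 ] 413.4657138498165
scene [ 1.    -0.595  1.244] [-0.351  0.419 -0.837] 493.94971018797094
0.1 [ 0.246 -0.628  0.23 ] [-0.001  0.983  0.185 -0.   ] 0.9977619566481191 0.0187
```

View pics/top0.png

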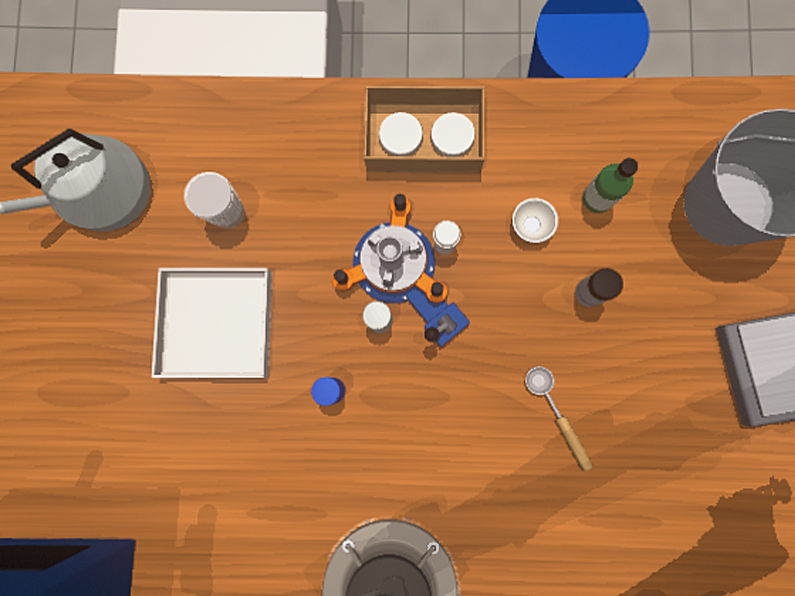

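View pics/scene0.png

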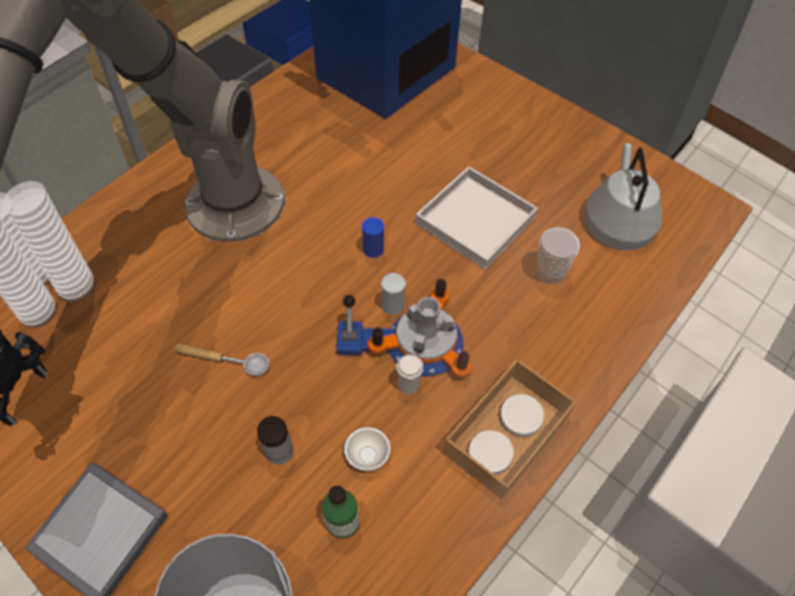

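The top view shows the measure in the chuck (388,250), a light container at (447,235), another at (377,317), the tray at (212,322), the shaker at (605,285) and the lever ball at (431,334). The blue tin look-alike is at (327,391), and I'll leave it alone. Next I'll zoom in.

Run:
```python
import numpy as np,cv2
a=np.load("top0.npz")["image"][...,::-1][130:260,220:345]
b=np.load("scene0.npz")["image"][...,::-1][180:290,220:345]
f=lambda i:cv2.resize(i,(int(i.shape[1]*3.2),int(i.shape[0]*3.2)),interpolation=cv2.INTER_CUBIC)
a,b=f(a),f(b); b=cv2.copyMakeBorder(b,0,a.shape[0]-b.shape[0],0,0,0)
cv2.imwrite("pics/crop0.png",np.hstack([a,b]))
```

```text
(no output)
```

View pics/crop0.png

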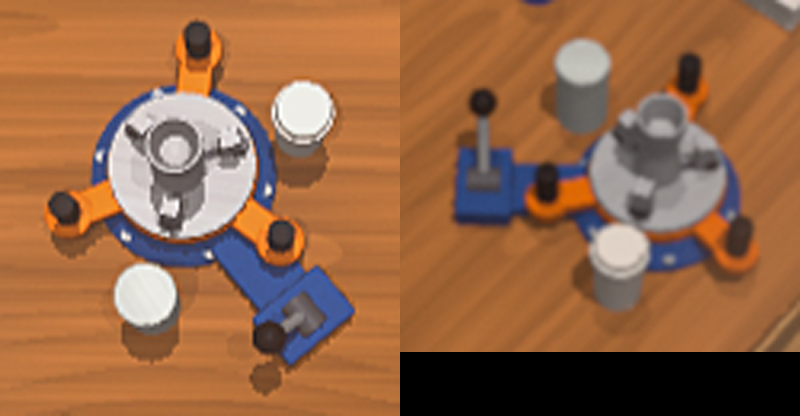

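Two containers stand in the gaps: a plain tin at crop (146,296) and a rimmed white tub at (303,113). The measure is in the chuck at (174,147). I'll measure them in both views with local masks.

```bash
cat > meas.py <<'E'
from h import *
np.set_printoptions(precision=4,suppress=True)
def blob(c,uv,r,fn):
    """centroid of the connected mask blob nearest uv within radius r px"""
    im=c["image"].astype(int); m=fn(im)
    w=np.zeros(m.shape,np.uint8); cv2.circle(w,(int(uv[0]),int(uv[1])),r,1,-1)
    n,l,s,ce=cv2.connectedComponentsWithStats((m&(w>0)).astype(np.uint8))
    if n<2: return None,0
    ok=[i for i in range(1,n) if s[i,4]>=6]
    if not ok: return None,0
    i=max(ok,key=lambda i:s[i,4]-0*np.hypot(*(ce[i]-uv)))
    return ce[i],s[i,4]
dark=lambda im:im.max(-1)<75
bright=lambda t:(lambda im:(im.min(-1)>t)&(np.ptp(im,-1)<40))
if __name__=="__main__":
    T=dict(np.load("top0.npz"));S=dict(np.load("scene0.npz"))
    kt=[(198,38),(64,208),(281,236)]; ks=[(688,72),(546,183),(739,236)]
    P=[]
    for a,b in zip(kt,ks):
        ua=np.array([220+a[0]/3.2,130+a[1]/3.2]);ub=np.array([220+(b[0]-400)/3.2,180+b[1]/3.2])
        A,na=blob(T,ua,8,dark);B,nb=blob(S,ub,8,dark)
        p=plane(T,A,.06);q=plane(S,B,.06);print("knob",p,q,tri(T,A,S,B),na,nb);P.append((p+q)/2)
    P=np.array(P);ax=P.mean(0);print("axis",ax)
    for p in P: d=p-ax;print(np.hypot(d[0],d[1]),np.degrees(np.arctan2(d[1],d[0])))
    for nm,a,b,t in(("tub",(303,105),(620,245),190),("tin",(146,296),(582,62),175)):
        ua=np.array([220+a[0]/3.2,130+a[1]/3.2]);ub=np.array([220+(b[0]-400)/3.2,180+b[1]/3.2])
        for tt in(150,170,190,200):
            A,na=blob(T,ua,15,bright(tt));B,nb=blob(S,ub,13,bright(tt-20))
            if A is None or B is None: continue
            print(nm,tt,plane(T,A,.085),plane(S,B,.085),tri(T,A,S,B),na,nb)
    # shaker cap, lever ball
    A,na=blob(T,np.array([605,285])/1.42,18,dark);B,nb=blob(S,np.array([272,432])/1.42,14,dark)
    print("cap",plane(T,A,.1),plane(S,B,.1),tri(T,A,S,B),na,nb)
    A,na=blob(T,np.array([431,335])/1.42,7,dark);B,nb=blob(S,np.array([349,301])/1.42,7,dark)
    print("ball",plane(T,A,.092),plane(S,B,.092),tri(T,A,S,B),na,nb)
    # measure rim ring
    for u in((174,147),(174,121),(174,172),(148,147),(200,147)): print("meas T",plane(T,(220+u[0]/3.2,130+u[1]/3.2),.131))
    for u in((661,113),(636,113),(686,113),(661,94),(661,132)): print("meas S",plane(S,(220+(u[0]-400)/3.2,180+u[1]/3.2),.131))
    for u in((160,269),(269,269),(267,378),(153,378)): print("tray",plane(T,np.array(u)/1.42,.035))
    for u in((471,170),(536,212),(487,263),(418,214)): print("trayS",plane(S,np.array(u)/1.42,.035))
E
python3 meas.py
```

```text
knob [ 0.6817 -0.0093  0.06  ] [0.5416 0.0955 0.06  ] (array([ 0.6188, -0.0178,  0.257 ]), np.float64(0.0033711924171686584)) 58 68
knob [0.5427 0.0937 0.06  ] [ 0.5214 -0.0764  0.06  ] (array([ 0.5186,  0.0337, -0.019 ]), np.float64(0.15765667274055656)) 47 71
knob [ 0.5232 -0.0777  0.06  ] [ 0.6801 -0.0072  0.06  ] (array([ 0.5996, -0.0281, -0.0115]), np.float64(0.1651073445805945)) 50 54
axis [0.5818 0.0031 0.06  ]
0.049918970501057466 53.266898993497264
0.050031600349212155 173.6372362408064
0.04969537707560514 -66.435264956399
tub 150 [ 0.6178 -0.0935  0.085 ] [ 0.6189 -0.0935  0.085 ] (array([ 0.6183, -0.0933,  0.0839]), np.float64(0.000690721569761544)) 259 274
tub 170 [ 0.6191 -0.0937  0.085 ] [ 0.6213 -0.0955  0.085 ] (array([ 0.6201, -0.0939,  0.0812]), np.float64(3.6311805305947874e-05)) 240 224
tub 190 [ 0.6198 -0.0945  0.085 ] [ 0.6188 -0.0923  0.085 ] (array([ 0.6194, -0.094 ,  0.0877]), np.float64(0.0010331658675046893)) 223 154
tub 200 [ 0.62   -0.0944  0.085 ] [ 0.6186 -0.0923  0.085 ] (array([ 0.6194, -0.094 ,  0.0881]), np.float64(0.0007136449446803315)) 217 143
ti
[... 626 characters left out ...]
0.0010360504685288884)) 401 370
ball [ 0.4402 -0.0689  0.092 ] [ 0.4384 -0.0672  0.092 ] (array([ 0.44  , -0.0688,  0.0953]), np.float64(0.0001638015374797364)) 85 51
meas T [0.5769 0.0033 0.131 ]
meas T [0.5967 0.0036 0.131 ]
meas T [0.558  0.0029 0.131 ]
meas T [0.5767 0.0226 0.131 ]
meas T [ 0.5771 -0.0161  0.131 ]
meas S [0.5789 0.0068 0.131 ]
meas S [ 0.5631 -0.0072  0.131 ]
meas S [0.5948 0.0208 0.131 ]
meas S [0.5666 0.0217 0.131 ]
meas S [ 0.591  -0.0079  0.131 ]
tray [0.5578 0.4289 0.035 ]
tray [0.5603 0.2293 0.035 ]
tray [0.3618 0.2234 0.035 ]
tray [0.3596 0.4267 0.035 ]
trayS [0.3731 0.4259 0.035 ]
trayS [0.565 0.421 0.035]
trayS [0.5678 0.228  0.035 ]
trayS [0.3675 0.2351 0.035 ]
```

```bash
cat > plan.py <<'E'
import sys,json
from h import *
from scipy.spatial.transform import Rotation as Rn
def targets(ws,q=None):
    """ws: (x,y,z m, yline deg or None). Shift mm / turn deg from the current pose in tool axes"""
    o=bot.get_obs(); p=np.array(o["eef_pos"]);w=o["tool_rot"]
    R=Rn.from_quat([w[1],w[2],w[3],w[0]])
    y=R.as_matrix()[:,1]; cur=np.degrees(np.arctan2(y[1],y[0]))
    print("t %.1f tcp %s yl %.1f grip %.3f gf %.1f F %s j7 %.2f"%(o["t"],np.round(p,4),cur,o["gripper_width"],o["grasp_force"],np.round(o["contact_force"],1),o["q"][6]))
    for x,yy,z,yl in ws:
        a=cur if yl is None else cur+((yl-cur+90)%180-90)
        a=np.radians(a); Y=np.array([np.cos(a),np.sin(a),0]);Z=np.array([0,0,-1.]);X=np.cross(Y,Z)
        rv=(R.inv()*Rn.from_matrix(np.c_[X,Y,Z])).as_rotvec(degrees=True)
        d=R.inv().apply(np.array([x,yy,z])-p)*1000
        print(np.round(d,1),np.round(rv,1))
if __name__=="__main__": targets(json.loads(sys.argv[1]))
E
python3 plan.py '[[0.5775,0.004,0.23,50],[0.5775,0.004,0.092,50]]'
```

```text
t 0.1 tcp [ 0.2456 -0.6282  0.2304] yl -68.6 grip 0.998 gf 0.0 F [-0.3  0.5 -0.3] j7 -0.08
[ 539.3 -467.8    1.1] [-0.1  0.1 61.4]
[ 539.3 -467.6  139.1] [-0.1  0.1 61.4]
```

step_arm(
  increments=[
    [[1,40,-35,0,0,0,6],[1,70,-61,0,0,0,12],[1,100,-87,0,0,0,18],[1,130,-113,0,0,0,24],[1,160,-139,0,0,0,30],[1,190,-165,0,0,0,36],[1,220,-191,0,0,0,42],[1,250,-217,0,0,0,48],[1,270,-234,0,0,0,54],[1,270,-234,0,0,0,61]],
  ],
)

```text
t: 0.93
eef_pos: [0.4155, -0.3058, 0.2311]
tool_rot: [-0.001, 0.942, -0.337, -0.0]
contact_force: [0.7, 0.2, -0.1]
gripper_width: 1.0
grasp_force: 0.0
```

```bash
python3 plan.py '[[0.5775,0.004,0.23,50],[0.5775,0.004,0.092,50]]'
```

```text
t 0.9 tcp [ 0.4155 -0.3058  0.2311] yl -129.4 grip 1.000 gf 0.0 F [ 0.7  0.2 -0.1] j7 -1.73
[ -71.4 -342.2    2.1] [-0.2  0.1  0.6]
[ -71.2 -341.9  140.1] [-0.2  0.1  0.6]
```

step_arm(
  increments=[
    [[1,-8,-36,0,0,0,-7],[1,-16,-72,0,0,0,-14],[1,-24,-108,0,0,0,-21],[1,-32,-144,0,0,0,-28],[1,-40,-180,0,0,0,-35],[1,-48,-216,0,0,0,-42],[1,-56,-252,0,0,0,-49],[1,-62,-288,0,0,0,-56],[1,-68,-324,0,0,0,-63],[1,-71,-342,2,0,0,-70]],
  ],
)

```text
t: 1.77
eef_pos: [0.5772, 0.0016, 0.2295]
tool_rot: [-0.001, 0.964, 0.267, 0.001]
contact_force: [-0.1, 0.5, 0.2]
gripper_width: 1.001
grasp_force: 0.0
```

step_arm(
  increments=[
    [[1,0,0,0,0,0,-7],[1,0,0,0,0,0,-14],[1,0,0,0,0,0,-21],[1,0,0,0,0,0,-28],[1,0,0,0,0,0,-35],[1,0,0,0,0,0,-42],[1,0,0,0,0,0,-49],[1,0,0,0,0,0,-56],[1,0,0,0,0,0,-63],[1,0,0,0,0,0,-70]],
  ],
)

```text
t: 2.6
eef_pos: [0.5753, -0.0039, 0.2289]
tool_rot: [-0.0, 0.638, 0.77, -0.0]
contact_force: [-0.5, 0.2, -0.1]
gripper_width: 1.001
grasp_force: 0.0
```

step_arm(
  increments=[
    [[1,0,0,0,0,0,-7],[1,0,0,0,0,0,-14],[1,0,0,0,0,0,-21],[1,0,0,0,0,0,-28],[1,0,0,0,0,0,-35],[1,0,0,0,0,0,-40],[1,0,0,0,0,0,-40]],
  ],
)

```text
t: 3.18
eef_pos: [0.5753, -0.004, 0.2288]
tool_rot: [-0.0, 0.338, 0.941, -0.0]
contact_force: [-0.3, -0.5, 0.2]
gripper_width: 1.001
grasp_force: 0.0
```

```bash
python3 plan.py '[[0.5775,0.004,0.092,50]]'
```

```text
t 3.2 tcp [ 0.5753 -0.004   0.2288] yl 50.5 grip 1.001 gf 0.0 F [-0.3 -0.5  0.2] j7 0.54
[  3.2   7.6 136.8] [-0.  -0.1  0.5]
```

step_arm(
  increments=[
    [[1,3,7.5,35,0,0,0],[1,3,7.5,70,0,0,0],[1,3,7.5,105,0,0,0],[1,3,7.5,125,0,0,0],[1,3,7.5,135,0,0,0],[1,3,7.5,136,0,0,0],[-1,3,7.5,136,0,0,0],[-1,3,7.5,136,0,0,0],[-1,3,7.5,136,0,0,0],[-1,3,7.5,136,0,0,0]],
  ],
  force=35,
)

```text
t: 4.02
eef_pos: [0.5795, 0.0043, 0.0951]
tool_rot: [0.002, 0.339, 0.941, 0.001]
contact_force: [-0.6, -1.1, 4.2]
gripper_width: 0.51
grasp_force: 35.0
```

step_arm(
  increments=[
    [[-1,0,0,0,0,0,0],[-1,0,0,0,0,0,0],[-1,0,0,0,0,0,0],[-1,0,0,0,0,0,0],[-1,0,0,0,0,0,0],[-1,0,0,0,0,0,0]],
  ],
)

```text
t: 4.52
eef_pos: [0.5795, 0.0043, 0.0951]
tool_rot: [0.002, 0.339, 0.941, 0.001]
contact_force: [-1.0, 0.3, 5.9]
gripper_width: 0.507
grasp_force: 35.2
```

```bash
python3 plan.py '[[0.5775,0.004,0.2,null]]'; python3 -c "
from h import *
for n in('top','scene'):
  c=cam(n);np.savez(n+'1.npz',**c)
import cv2
a=[np.load(n+'1.npz')['image'][...,::-1][130:280,200:355] for n in('top','scene')]
cv2.imwrite('pics/g1.png',cv2.resize(np.hstack(a),None,fx=2.5,fy=2.5))"
```

```text
t 4.5 tcp [0.5795 0.0043 0.0951] yl 50.3 grip 0.507 gf 35.2 F [-1.   0.3  5.9] j7 0.41
[   1.1   -1.3 -105. ] [ 0.1  0.1 -0. ]
```

View pics/g1.png

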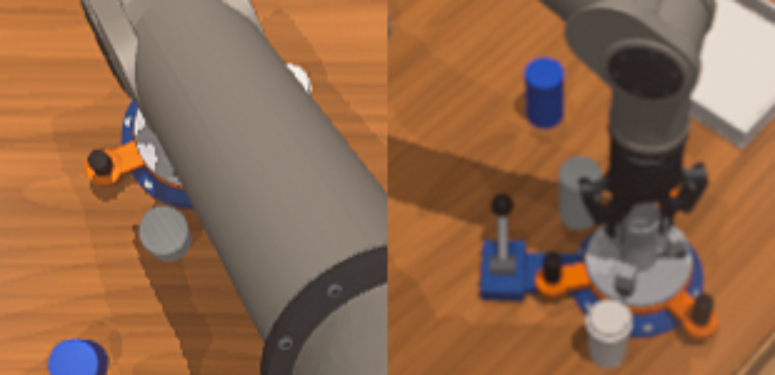

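The measure is gripped: opening 43 mm, with the jaws and chuck visible below it and the tin and tub untouched. Lifting it to the tray.

step_arm(
  increments=[
    [[-1,0,0,-15,0,0,0],[-1,0,0,-40,0,0,0],[-1,0,0,-70,0,0,0],[-1,0,0,-95,0,0,0],[-1,0,0,-105,0,0,0],[-1,0,0,-105,0,0,0]],
  ],
)

```text
t: 5.12
eef_pos: [0.5795, 0.004, 0.2008]
tool_rot: [0.002, 0.339, 0.941, 0.001]
contact_force: [-0.3, 0.2, -1.8]
gripper_width: 0.506
grasp_force: 36.1
```

```bash
python3 plan.py '[[0.51,0.37,0.2,null],[0.51,0.37,0.056,null]]'
```

```text
t 5.1 tcp [0.5795 0.004  0.2008] yl 50.3 grip 0.506 gf 36.1 F [-0.3  0.2 -1.8] j7 0.50
[287.1 237.3   0.4] [ 0.2  0.2 -0. ]
[287.7 236.9 144.4] [ 0.2  0.2 -0. ]
```

step_arm(
  increments=[
    [[-1,20,16,0,0,0,0],[-1,50,41,0,0,0,0],[-1,82,68,0,0,0,0],[-1,114,94,0,0,0,0],[-1,146,121,0,0,0,0],[-1,178,147,0,0,0,0],[-1,210,174,0,0,0,0],[-1,242,200,0,0,0,0],[-1,270,223,0,0,0,0],[-1,287,237,0,0,0,0]],
  ],
)

```text
t: 5.95
eef_pos: [0.505, 0.3738, 0.1963]
tool_rot: [-0.002, 0.337, 0.942, -0.0]
contact_force: [-0.5, 0.5, -1.7]
gripper_width: 0.505
grasp_force: 36.1
```

step_arm(
  increments=[
    [[-1,0,0,20,0,0,0],[-1,0,0,50,0,0,0],[-1,0,0,80,0,0,0],[-1,0,0,110,0,0,0],[-1,0,0,130,0,0,0],[-1,0,0,134,0,0,0],[-1,0,0,134,0,0,0]],
  ],
)

```text
t: 6.53
eef_pos: [0.5066, 0.368, 0.0613]
tool_rot: [-0.002, 0.339, 0.941, -0.002]
contact_force: [0.2, 0.1, -0.8]
gripper_width: 0.504
grasp_force: 36.2
```

```bash
python3 plan.py '[[0.51,0.37,0.2,null],[0.51,0.37,0.056,null]]'
```

```text
t 6.5 tcp [0.5066 0.368  0.0613] yl 50.4 grip 0.504 gf 36.2 F [ 0.2  0.1 -0.8] j7 -0.26
[  -1.2    3.  -138.7] [-0.3 -0.1 -0. ]
[-1.4  3.8  5.3] [-0.3 -0.1 -0. ]
```

step_arm(
  increments=[
    [[-1,0,0,3,0,0,0],[-1,0,0,6,0,0,0],[-1,0,0,7,0,0,0],[-1,0,0,7,0,0,0]],
  ],
)

```text
t: 6.87
eef_pos: [0.5087, 0.3697, 0.058]
tool_rot: [0.0, 0.339, 0.941, 0.0]
contact_force: [0.2, -0.9, -1.4]
gripper_width: 0.502
grasp_force: 36.2
```

step_arm(
  increments=[
    [[-1,0,0,1,0,0,0],[-1,0,0,2,0,0,0],[-1,0,0,2,0,0,0]],
  ],
)

```text
t: 7.12
eef_pos: [0.5084, 0.3696, 0.0555]
tool_rot: [0.0, 0.339, 0.941, 0.0]
contact_force: [0.4, -0.3, -1.5]
gripper_width: 0.507
grasp_force: 36.2
```

step_arm(
  increments=[
    [[-1,0,0,1,0,0,0],[-1,0,0,2,0,0,0],[-1,0,0,2,0,0,0]],
  ],
)

```text
t: 7.37
eef_pos: [0.5084, 0.3698, 0.054]
tool_rot: [0.0, 0.339, 0.941, 0.0]
contact_force: [-0.7, -0.8, 4.7]
gripper_width: 0.504
grasp_force: 35.7
```

step_arm(
  increments=[
    [[0.5,0,0,0,0,0,0],[0.5,0,0,0,0,0,0],[0.5,0,0,0,0,0,0],[0.5,0,0,-20,0,0,0],[0.6,0,0,-60,0,0,0],[1,0,0,-100,0,0,0],[1,0,0,-140,0,0,0],[1,0,0,-150,0,0,0],[1,0,0,-150,0,0,0]],
  ],
)

```text
t: 8.12
eef_pos: [0.5099, 0.3715, 0.2077]
tool_rot: [0.002, 0.339, 0.941, 0.003]
contact_force: [-0.2, -0.0, -0.0]
gripper_width: 0.999
grasp_force: 0.0
```

```bash
cat > lids.py <<'E'
from meas import *
import sys
def lids(show=None):
    T=cam("top");S=cam("scene");np.savez("top.npz",**T);np.savez("scene.npz",**S)
    for nm,X,f,g in (("tub",(.619,-.094,.085),bright(150),bright(130)),("tin",(.4725,.027,.085),bright(150),bright(130)),("shaker",(.529,-.362,.1),dark,dark)):
        a=proj(T,X)[0];b=proj(S,X)[0]
        A,na=blob(T,a,20,f);B,nb=blob(S,b,15,g)
        if A is None or B is None: print(nm,A,B);continue
        print(nm,plane(T,A,X[2]),plane(S,B,X[2]),tri(T,A,S,B),na,nb)
    if show: cv2.imwrite("pics/"+show,np.hstack([T["image"],S["image"]])[60:320,::1,::-1][:, :1120][:, ::1].repeat(1,0) if 0 else cv2.resize(np.hstack([T["image"],S["image"]])[...,::-1],(800,300),interpolation=cv2.INTER_AREA))
lids(sys.argv[1] if len(sys.argv)>1 else None)
E
python3 lids.py; python3 plan.py '[[0.6195,-0.094,0.2,50],[0.6195,-0.094,0.05,50],[0.4725,0.027,0.2,50]]'
```

```text
tub [ 0.6174 -0.0934  0.085 ] [ 0.6173 -0.0918  0.085 ] (array([ 0.6174, -0.0929,  0.0864]), np.float64(0.001168639776673167)) 266 300
tin [0.4724 0.0269 0.085 ] [0.4726 0.0272 0.085 ] (array([0.4725, 0.027 , 0.0851]), np.float64(0.00031284204291623683)) 290 172
shaker [ 0.5281 -0.3643  0.1   ] [ 0.5302 -0.3623  0.1   ] (array([ 0.5291, -0.3633,  0.0997]), np.float64(0.002858718277134201)) 277 365
t 8.2 tcp [0.5083 0.3693 0.2032] yl 50.3 grip 1.003 gf 0.0 F [ 0.1 -0.5 -0.6] j7 -0.16
[-381.2 -285.8    3.3] [0.  0.  0.3]
[-381.2 -285.8  153.3] [0.  0.  0.3]
[-190.9 -286.4    3.2] [0.  0.  0.3]
```

step_arm(
  increments=[
    [[1,-18,-26,0,0,0,0],[1,-38,-57,0,0,0,0],[1,-60,-90,0,0,0,0],[1,-82,-123,0,0,0,0],[1,-104,-156,0,0,0,0],[1,-126,-189,0,0,0,0],[1,-148,-222,0,0,0,0],[1,-170,-255,0,0,0,0],[1,-185,-278,0,0,0,0],[1,-191,-286,3,0,0,0]],
  ],
)

```text
t: 9.05
eef_pos: [0.4712, 0.0219, 0.1985]
tool_rot: [-0.001, 0.342, 0.94, -0.002]
contact_force: [-0.1, 0.2, 0.9]
gripper_width: 0.999
grasp_force: 0.0
```

step_arm(
  increments=[
    [[1,0,0,0,0,0,0],[1,0,0,0,0,0,0]],
  ],
)

```text
t: 9.22
eef_pos: [0.4723, 0.0279, 0.1993]
tool_rot: [-0.001, 0.339, 0.941, 0.0]
contact_force: [-0.4, 0.5, 0.1]
gripper_width: 1.001
grasp_force: 0.0
```

```bash
python3 plan.py '[[0.4725,0.027,0.05,50]]'
```

```text
t 9.2 tcp [0.4723 0.0279 0.1993] yl 50.3 grip 1.001 gf 0.0 F [-0.4  0.5  0.1] j7 0.49
[ -1.   -0.5 149.3] [-0.  -0.1  0.3]
```

step_arm(
  increments=[
    [[1,-1,-0.5,30,0,0,0],[1,-1,-0.5,65,0,0,0],[1,-1,-0.5,100,0,0,0],[1,-1,-0.5,130,0,0,0],[1,-1,-0.5,147,0,0,0],[1,-1,-0.5,149,0,0,0],[1,-1,-0.5,149,0,0,0],[-1,-1,-0.5,149,0,0,0],[-1,-1,-0.5,149,0,0,0],[-1,-1,-0.5,149,0,0,0]],
  ],
  force=35,
)

```text
t: 10.05
eef_pos: [0.4745, 0.0269, 0.0526]
tool_rot: [0.001, 0.339, 0.941, 0.001]
contact_force: [0.2, 0.4, -0.0]
gripper_width: 0.605
grasp_force: 0.0
```

step_arm(
  increments=[
    [[-1,0,0,0,0,0,0],[-1,0,0,0,0,0,0],[-1,0,0,0,0,0,0],[-1,0,0,0,0,0,0],[-1,0,0,0,0,0,0]],
  ],
)

```text
t: 10.47
eef_pos: [0.4744, 0.0267, 0.0527]
tool_rot: [0.001, 0.339, 0.941, 0.0]
contact_force: [-0.9, 1.1, 6.5]
gripper_width: 0.554
grasp_force: 35.2
```

step_arm(
  increments=[
    [[-1,0,0,-15,0,0,0],[-1,0,0,-40,0,0,0],[-1,0,0,-75,0,0,0],[-1,0,0,-110,0,0,0],[-1,0,0,-130,0,0,0],[-1,0,0,-140,0,0,0],[-1,0,0,-140,0,0,0]],
  ],
)

```text
t: 11.05
eef_pos: [0.4747, 0.0264, 0.1936]
tool_rot: [0.002, 0.339, 0.941, 0.0]
contact_force: [0.8, 0.1, -1.5]
gripper_width: 0.552
grasp_force: 36.8
```

```bash
python3 plan.py '[[0.463,0.28,0.19,50],[0.463,0.28,0.057,50]]'
```

```text
t 11.1 tcp [0.4747 0.0264 0.1936] yl 50.3 grip 0.552 gf 36.8 F [ 0.8  0.1 -1.5] j7 0.48
[171.  187.7   3.4] [0.1 0.2 0.3]
[171.6 187.4 136.4] [0.1 0.2 0.3]
```

step_arm(
  increments=[
    [[-1,15,16,0,0,0,0],[-1,37,41,0,0,0,0],[-1,61,67,0,0,0,0],[-1,85,93,0,0,0,0],[-1,109,119,0,0,0,0],[-1,133,146,0,0,0,0],[-1,155,170,0,0,0,0],[-1,168,184,0,0,0,0],[-1,171,188,0,0,0,0],[-1,171,188,0,0,0,0]],
  ],
)

```text
t: 11.88
eef_pos: [0.4602, 0.2816, 0.1896]
tool_rot: [-0.001, 0.338, 0.941, -0.001]
contact_force: [0.5, -1.3, -1.9]
gripper_width: 0.549
grasp_force: 36.8
```

step_arm(
  increments=[
    [[-1,0,0,20,0,0,0],[-1,0,0,50,0,0,0],[-1,0,0,80,0,0,0],[-1,0,0,108,0,0,0],[-1,0,0,124,0,0,0],[-1,0,0,127,0,0,0],[-1,0,0,129,0,0,0],[-1,0,0,130,0,0,0],[-1,0,0,130,0,0,0]],
  ],
)

```text
t: 12.63
eef_pos: [0.4624, 0.2802, 0.0622]
tool_rot: [0.001, 0.339, 0.941, 0.001]
contact_force: [-0.3, -0.3, -1.1]
gripper_width: 0.55
grasp_force: 36.8
```

step_arm(
  increments=[
    [[-1,0,0,2,0,0,0],[-1,0,0,3,0,0,0],[-1,0,0,3,0,0,0]],
  ],
)

```text
t: 12.88
eef_pos: [0.4619, 0.2804, 0.0587]
tool_rot: [0.0, 0.339, 0.941, 0.0]
contact_force: [-0.2, -0.1, -1.4]
gripper_width: 0.553
grasp_force: 36.8
```

step_arm(
  increments=[
    [[-1,0,0,1,0,0,0],[-1,0,0,2,0,0,0],[-1,0,0,2,0,0,0]],
  ],
)

```text
t: 13.13
eef_pos: [0.4619, 0.2806, 0.0577]
tool_rot: [0.001, 0.339, 0.941, -0.0]
contact_force: [-2.4, -2.3, 12.8]
gripper_width: 0.55
grasp_force: 38.3
```

step_arm(
  increments=[
    [[0.6,0,0,0,0,0,0],[0.6,0,0,0,0,0,0],[0.6,0,0,0,0,0,0],[0.6,0,0,-20,0,0,0],[0.6,0,0,-60,0,0,0],[1,0,0,-100,0,0,0],[1,0,0,-130,0,0,0],[1,0,0,-140,0,0,0],[1,0,0,-140,0,0,0]],
  ],
)

```text
t: 13.88
eef_pos: [0.4631, 0.2815, 0.1992]
tool_rot: [0.002, 0.339, 0.941, 0.002]
contact_force: [0.9, 0.8, -0.5]
gripper_width: 1.0
grasp_force: 0.0
```

```bash
python3 lids.py t1.png; python3 plan.py '[[0.6185,-0.093,0.2,50]]'
```

```text
tub [ 0.6172 -0.0934  0.085 ] [ 0.6173 -0.0916  0.085 ] (array([ 0.6173, -0.0928,  0.0863]), np.float64(0.0014224917043234398)) 272 300
tin [269.5714 202.4286] None
shaker [ 0.5282 -0.3639  0.1   ] [ 0.5304 -0.3623  0.1   ] (array([ 0.5292, -0.3631,  0.0992]), np.float64(0.0026348595031030425)) 211 366
t 14.0 tcp [0.4615 0.2797 0.1955] yl 50.3 grip 1.002 gf 0.0 F [ 0.2 -0.9 -0. ] j7 -0.08
[-358.8 -186.7   -4.2] [-0.   0.   0.3]
```

View pics/t1.png

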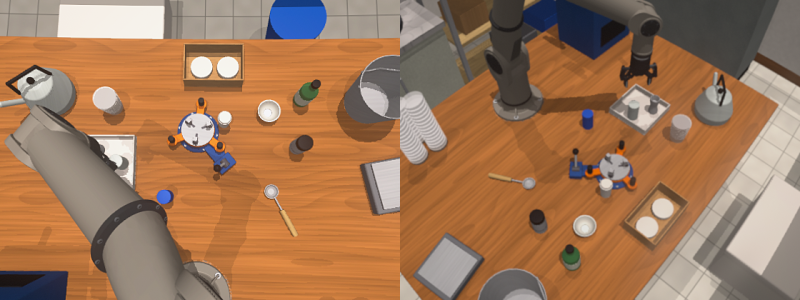

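The measure and tin both stand upright in the tray (scene panel around (633,107) and (653,103)). The tub hasn't moved. Fetching it next.

step_arm(
  increments=[
    [[1,-22,-11,0,0,0,0],[1,-58,-30,0,0,0,0],[1,-94,-49,0,0,0,0],[1,-130,-68,0,0,0,0],[1,-166,-87,0,0,0,0],[1,-202,-105,0,0,0,0],[1,-238,-124,0,0,0,0],[1,-274,-142,0,0,0,0],[1,-310,-161,0,0,0,0],[1,-340,-177,0,0,0,0]],
  ],
)

```text
t: 14.82
eef_pos: [0.6099, -0.0766, 0.1934]
tool_rot: [-0.002, 0.34, 0.94, -0.001]
contact_force: [0.8, 1.4, 0.7]
gripper_width: 0.999
grasp_force: 0.0
```

step_arm(
  increments=[
    [[1,-10,-5,0,0,0,0],[1,-19,-10,0,0,0,0],[1,-19,-10,0,0,0,0],[1,-19,-10,0,0,0,0]],
  ],
)

```text
t: 15.15
eef_pos: [0.6179, -0.0913, 0.195]
tool_rot: [-0.001, 0.338, 0.941, 0.0]
contact_force: [0.4, 0.8, 0.3]
gripper_width: 1.003
grasp_force: 0.0
```

```bash
python3 plan.py '[[0.618,-0.093,0.05,50]]'
```

```text
t 15.2 tcp [ 0.6179 -0.0913  0.195 ] yl 50.4 grip 1.003 gf 0.0 F [0.4 0.8 0.3] j7 0.65
[ -1.5  -1.2 145. ] [-0.  -0.1  0.4]
```

step_arm(
  increments=[
    [[1,-1.5,-1,30,0,0,0],[1,-1.5,-1,65,0,0,0],[1,-1.5,-1,100,0,0,0],[1,-1.5,-1,128,0,0,0],[1,-1.5,-1,142,0,0,0],[1,-1.5,-1,144,0,0,0],[1,-1.5,-1,144,0,0,0],[-1,-1.5,-1,144,0,0,0],[-1,-1.5,-1,144,0,0,0],[-1,-1.5,-1,144,0,0,0]],
  ],
  force=35,
)

```text
t: 15.98
eef_pos: [0.6205, -0.0944, 0.0542]
tool_rot: [0.001, 0.339, 0.941, 0.0]
contact_force: [1.3, 0.4, 0.6]
gripper_width: 0.605
grasp_force: 0.0
```

step_arm(
  increments=[
    [[-1,0,0,0,0,0,0],[-1,0,0,0,0,0,0],[-1,0,0,0,0,0,0],[-1,0,0,0,0,0,0],[-1,0,0,0,0,0,0]],
  ],
)

```text
t: 16.4
eef_pos: [0.6205, -0.0944, 0.0541]
tool_rot: [0.001, 0.339, 0.941, 0.0]
contact_force: [-0.9, 0.5, 6.4]
gripper_width: 0.53
grasp_force: 35.0
```

step_arm(
  increments=[
    [[-1,0,0,-15,0,0,0],[-1,0,0,-40,0,0,0],[-1,0,0,-75,0,0,0],[-1,0,0,-110,0,0,0],[-1,0,0,-135,0,0,0],[-1,0,0,-150,0,0,0],[-1,0,0,-150,0,0,0]],
  ],
)

```text
t: 16.98
eef_pos: [0.6214, -0.0943, 0.2075]
tool_rot: [0.004, 0.339, 0.941, 0.001]
contact_force: [0.5, 0.8, -1.1]
gripper_width: 0.528
grasp_force: 36.4
```

```bash
python3 plan.py '[[0.415,0.372,0.2,50],[0.415,0.372,0.059,50]]'
```

```text
t 17.0 tcp [ 0.6214 -0.0943  0.2075] yl 50.3 grip 0.528 gf 36.4 F [ 0.5  0.8 -1.1] j7 0.65
[456.6 227.3   5.5] [0.2 0.4 0.3]
[457.4 226.7 146.5] [0.2 0.4 0.3]
```

step_arm(
  increments=[
    [[-1,20,10,0,0,0,0],[-1,52,26,0,0,0,0],[-1,86,43,0,0,0,0],[-1,120,60,0,0,0,0],[-1,154,77,0,0,0,0],[-1,188,94,0,0,0,0],[-1,222,111,0,0,0,0],[-1,256,128,0,0,0,0],[-1,290,145,0,0,0,0],[-1,324,162,0,0,0,0]],
  ],
)

```text
t: 17.82
eef_pos: [0.4714, 0.2378, 0.2015]
tool_rot: [-0.0, 0.339, 0.941, -0.001]
contact_force: [0.6, 0.3, -1.4]
gripper_width: 0.528
grasp_force: 36.4
```

step_arm(
  increments=[
    [[-1,34,17,0,0,0,0],[-1,68,34,0,0,0,0],[-1,98,49,0,0,0,0],[-1,120,59,0,0,0,0],[-1,131,65,0,0,0,0],[-1,133,65,0,0,0,0],[-1,133,65,0,0,0,0],[-1,133,65,0,0,0,0]],
  ],
)

```text
t: 18.48
eef_pos: [0.4132, 0.3698, 0.2016]
tool_rot: [0.0, 0.34, 0.94, -0.001]
contact_force: [-0.2, -1.1, -0.6]
gripper_width: 0.532
grasp_force: 36.4
```

```bash
python3 plan.py '[[0.415,0.372,0.2,50],[0.415,0.372,0.061,50]]'
```

```text
t 18.5 tcp [0.4132 0.3698 0.2016] yl 50.2 grip 0.532 gf 36.4 F [-0.2 -1.1 -0.6] j7 -0.28
[0.1 2.9 1.6] [-0.1  0.1  0.2]
[  0.2   3.1 140.6] [-0.1  0.1  0.2]
```

step_arm(
  increments=[
    [[-1,0,2,25,0,0,0],[-1,0,2,58,0,0,0],[-1,0,2,90,0,0,0],[-1,0,2,118,0,0,0],[-1,0,2,134,0,0,0],[-1,0,2,138,0,0,0],[-1,0,2,140,0,0,0],[-1,0,2,140,0,0,0]],
  ],
)

```text
t: 19.15
eef_pos: [0.4145, 0.3728, 0.0628]
tool_rot: [0.0, 0.34, 0.94, 0.0]
contact_force: [-0.0, 0.8, -1.0]
gripper_width: 0.525
grasp_force: 36.3
```

step_arm(
  increments=[
    [[-1,0,0,1,0,0,0],[-1,0,0,2,0,0,0],[-1,0,0,2,0,0,0]],
  ],
)

```text
t: 19.4
eef_pos: [0.414, 0.3737, 0.0612]
tool_rot: [0.001, 0.339, 0.941, 0.001]
contact_force: [-0.7, -0.7, -0.9]
gripper_width: 0.533
grasp_force: 36.3
```

step_arm(
  increments=[
    [[-1,0,0,1,0,0,0],[-1,0,0,2,0,0,0],[-1,0,0,2,0,0,0]],
  ],
)

```text
t: 19.65
eef_pos: [0.4138, 0.3738, 0.0591]
tool_rot: [0.0, 0.339, 0.941, 0.0]
contact_force: [-0.5, -0.9, 4.4]
gripper_width: 0.531
grasp_force: 36.8
```

step_arm(
  increments=[
    [[0.6,0,0,0,0,0,0],[0.6,0,0,0,0,0,0],[0.6,0,0,0,0,0,0],[0.6,0,0,-20,0,0,0],[0.6,0,0,-60,0,0,0],[0.6,0,0,-90,0,0,0],[0.2,0,0,-100,0,0,0],[-0.2,0,0,-100,0,0,0]],
  ],
)

```text
t: 20.32
eef_pos: [0.4147, 0.375, 0.1612]
tool_rot: [0.001, 0.339, 0.941, 0.002]
contact_force: [-0.2, 0.2, -0.3]
gripper_width: 0.532
grasp_force: 0.0
```

```bash
cat > knobs.py <<'E'
from meas import *
T=cam("top");S=cam("scene");np.savez("top.npz",**T);np.savez("scene.npz",**S)
ax=np.array([.5818,.0031])
def knobs(a0):
    for k in range(3):
        a=np.radians(a0+120*k);X=np.r_[ax+.1*np.array([np.cos(a),np.sin(a)]),.06]
        for n,c in(("T",T),("S",S)):
            A,na=blob(c,proj(c,X)[0],9,dark)
            if A is None or na<35: print(k,n,"-",na);continue
            p=plane(c,A,.06);d=p[:2]-ax
            print(k,n,p[:2],"r %.1f ang %.1f n %d"%(1e3*np.hypot(*d),np.degrees(np.arctan2(d[1],d[0])),na))
import sys
knobs(float(sys.argv[1]))
E
python3 knobs.py -6.5; python3 lids.py; python3 plan.py '[[0.5418,0.0945,0.16,23.6],[0.5418,0.0945,0.05,23.6]]'
```

```text
0 T [ 0.6812 -0.0093] r 100.2 ang -7.1 n 48
0 S [ 0.68   -0.0081] r 98.8 ang -6.5 n 47
1 T [0.5429 0.0938] r 98.7 ang 113.2 n 44
1 S [0.5414 0.0956] r 100.9 ang 113.6 n 69
2 T [ 0.5229 -0.0775] r 99.9 ang -126.2 n 41
2 S [ 0.5213 -0.0763] r 99.9 ang -127.3 n 71
tub [ 0.6015 -0.0489  0.085 ] [ 0.5926 -0.0659  0.085 ] (array([ 0.5964, -0.0562,  0.0811]), np.float64(0.018666851113728594)) 9 42
tin [258.8571 203.2857] None
shaker [ 0.5283 -0.3643  0.1   ] [ 0.5303 -0.3623  0.1   ] (array([ 0.5292, -0.3632,  0.0998]), np.float64(0.0027750168872178057)) 286 363
t 20.5 tcp [0.4129 0.3724 0.1566] yl 50.4 grip 0.401 gf 0.0 F [ 0.  -0.7 -0.4] j7 -0.32
[-276.6 -131.7   -3.1] [-0.2  0.  26.8]
[-276.6 -131.4  106.9] [-0.2  0.  26.8]
```

step_arm(
  increments=[
    [[0,-30,-14,0,0,0,4],[0,-65,-31,0,0,0,8],[0,-100,-48,0,0,0,12],[0,-135,-64,0,0,0,16],[0,-170,-81,0,0,0,20],[0,-205,-98,0,0,0,24],[0,-240,-114,0,0,0,27],[0,-265,-126,0,0,0,27],[0,-276,-131,0,0,0,27],[0,-276,-131,0,0,0,27]],
  ],
)

```text
t: 21.35
eef_pos: [0.5428, 0.0926, 0.1566]
tool_rot: [-0.001, 0.552, 0.834, -0.001]
contact_force: [-0.1, -0.2, 0.1]
gripper_width: 0.501
grasp_force: 0.0
```

step_arm(
  increments=[
    [[0,0,0,0,0,0,0],[0,0,0,0,0,0,0]],
  ],
)

```text
t: 21.52
eef_pos: [0.5413, 0.0987, 0.1578]
tool_rot: [-0.001, 0.548, 0.836, 0.0]
contact_force: [-0.6, 0.7, -0.1]
gripper_width: 0.5
grasp_force: 0.0
```

```bash
python3 plan.py '[[0.5418,0.0945,0.048,23.6]]'
```

```text
t 21.5 tcp [0.5413 0.0987 0.1578] yl 23.5 grip 0.500 gf 0.0 F [-0.6  0.7 -0.1] j7 -0.15
[ -4.2  -1.1 109.7] [-0.  -0.1 -0.1]
```

step_arm(
  increments=[
    [[0,-4,-1,30,0,0,0],[0,-4,-1,65,0,0,0],[0,-4,-1,95,0,0,0],[0,-4,-1,107,0,0,0],[0,-4,-1,108,0,0,0],[-0.35,-4,-1,108,0,0,0],[-0.35,-4,-1,108,0,0,0],[-0.35,-4,-1,108,0,0,0],[-0.35,-4,-1,108,0,0,0]],
  ],
  force=30,
)

```text
t: 22.27
eef_pos: [0.5442, 0.0928, 0.0519]
tool_rot: [0.001, 0.549, 0.836, 0.001]
contact_force: [0.0, 0.2, 0.5]
gripper_width: 0.327
grasp_force: 0.0
```

```bash
python3 plan.py '[[0.5418,0.0945,0.048,23.6]]'
```

```text
t 22.3 tcp [0.5442 0.0928 0.0519] yl 23.4 grip 0.327 gf 0.0 F [0.  0.2 0.5] j7 -0.25
[ 2.5 -1.6  3.9] [ 0.2  0.  -0.2]
```

step_arm(
  increments=[
    [[-0.35,2,-2,4,0,0,0],[-0.35,1.6,-10,4,0,0,-5],[-0.35,0.5,-19,4,0,0,-10],[-0.35,-1.4,-27.5,4,0,0,-15],[-0.35,-4,-36,4,0,0,-20],[-0.35,-7.4,-44,4,0,0,-25],[-0.35,-11.4,-51.5,4,0,0,-30],[-0.35,-16.1,-59,4,0,0,-35],[-0.35,-16.1,-59,4,0,0,-35]],
  ],
)

```text
t: 23.02
eef_pos: [0.4959, 0.0536, 0.0469]
tool_rot: [0.001, 0.272, 0.962, 0.001]
contact_force: [-0.7, 0.1, -0.0]
gripper_width: 0.323
grasp_force: 0.0
```

```bash
python3 plan.py '[[0.5418,0.0945,0.048,null]]'; python3 knobs.py 28; python3 -c "
from h import *
S=dict(np.load('scene.npz'));save(S,'w1.png',(210,170,360,300),4.5)"
```

```text
t 23.0 tcp [0.4959 0.0536 0.0469] yl 58.5 grip 0.323 gf 0.0 F [-0.7  0.1 -0. ] j7 0.29
[-17.7  58.9  -1. ] [ 0.1  0.1 -0. ]
0 T [0.6703 0.0508] r 100.5 ang 28.3 n 55
0 S - 26
1 T - 0
1 S [0.4918 0.0583] r 105.6 ang 148.5 n 179
2 T [ 0.5798 -0.0975] r 100.6 ang -91.1 n 49
2 S [ 0.5775 -0.0952] r 98.4 ang -92.5 n 79
```

View pics/w1.png

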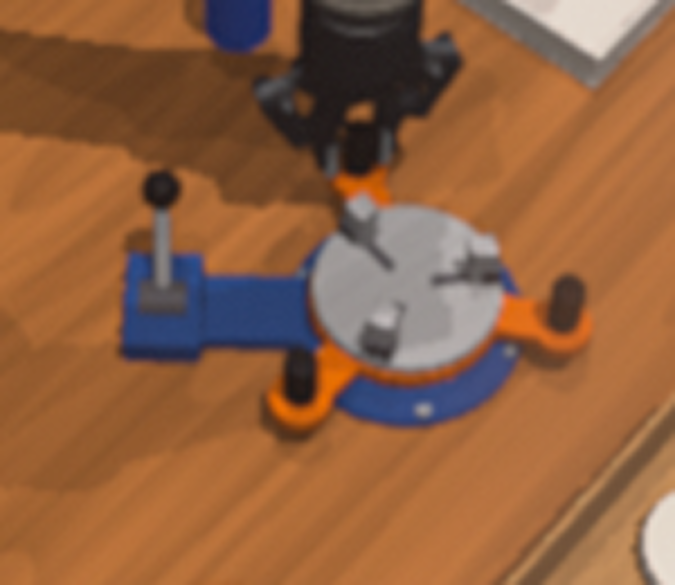

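The cage turned the wheel about 35° anticlockwise. The knobs now read 28°, 148° and −92°, and the jaws have moved outward. Continuing to the stop.

step_arm(
  increments=[
    [[-0.35,0,-5,0,0,0,-3],[-0.35,-0.5,-10,0,0,0,-6],[-0.35,-0.5,-10,0,0,0,-6]],
  ],
)

```text
t: 23.37
eef_pos: [0.4911, 0.0462, 0.0466]
tool_rot: [0.001, 0.222, 0.975, 0.001]
contact_force: [1.3, 1.5, -0.2]
gripper_width: 0.326
grasp_force: 0.8
```

step_arm(
  increments=[
    [[-0.35,0,-5,0,0,0,-3],[-0.35,-0.5,-10,0,0,0,-6],[-0.35,-0.5,-10,0,0,0,-6]],
  ],
)

```text
t: 23.62
eef_pos: [0.4872, 0.0369, 0.0466]
tool_rot: [0.0, 0.171, 0.985, 0.001]
contact_force: [0.7, 1.5, 0.6]
gripper_width: 0.324
grasp_force: 0.9
```

step_arm(
  increments=[
    [[-0.35,0,-3,0,0,0,-2],[-0.35,-0.2,-6,0,0,0,-4],[-0.35,-0.2,-6,0,0,0,-4]],
  ],
)

```text
t: 23.87
eef_pos: [0.486, 0.0325, 0.0467]
tool_rot: [0.001, 0.137, 0.991, 0.002]
contact_force: [3.3, 5.4, -1.5]
gripper_width: 0.329
grasp_force: 3.0
```

```bash
python3 plan.py '[[0.5418,0.0945,0.048,null]]'; python3 knobs.py 43
```

```text
t 23.9 tcp [0.486  0.0325 0.0467] yl 74.3 grip 0.329 gf 3.0 F [ 3.3  5.4 -1.5] j7 0.56
[-36.9  74.8  -1. ] [ 0.2  0.1 -0. ]
0 T [0.6567 0.0692] r 99.9 ang 41.4 n 52
0 S [0.6563 0.0688] r 99.3 ang 41.4 n 42
1 T - 0
1 S [0.479  0.0351] r 107.6 ang 162.7 n 182
2 T [ 0.6023 -0.0951] r 100.3 ang -78.2 n 49
2 S [ 0.6007 -0.0941] r 99.0 ang -79.0 n 69
```

step_arm(
  increments=[
    [[-0.35,0,-3,0,0,0,-2],[-0.35,-0.2,-6,0,0,0,-4],[-0.35,-0.2,-6,0,0,0,-4]],
  ],
)

```text
t: 24.22
eef_pos: [0.4868, 0.0322, 0.0471]
tool_rot: [0.003, 0.1, 0.995, 0.006]
contact_force: [9.7, 19.1, -13.5]
gripper_width: 0.328
grasp_force: 10.2
```

step_arm(
  increments=[
    [[-0.35,0,-3,0,0,0,-2],[-0.35,-0.2,-6,0,0,0,-4],[-0.35,-0.2,-6,0,0,0,-4],[-0.35,-0.2,-6,0,0,0,-4]],
  ],
)

```text
t: 24.55
eef_pos: [0.4875, 0.0319, 0.0477]
tool_rot: [0.005, 0.064, 0.998, 0.01]
contact_force: [13.5, 32.9, -20.3]
gripper_width: 0.326
grasp_force: 16.9
```

```bash
python3 plan.py '[[0.5418,0.0945,0.048,null]]'; python3 knobs.py 46
```

```text
t 24.6 tcp [0.4875 0.0319 0.0477] yl 82.7 grip 0.326 gf 16.9 F [ 13.5  32.9 -20.3] j7 0.70
[-45.9  69.    1.6] [ 1.2  0.5 -0. ]
0 T [0.6567 0.0692] r 99.9 ang 41.4 n 52
0 S [0.6562 0.0683] r 98.9 ang 41.2 n 40
1 T - 0
1 S [0.4777 0.0306] r 107.6 ang 165.2 n 192
2 T [ 0.6021 -0.0952] r 100.3 ang -78.3 n 50
2 S [ 0.6008 -0.0938] r 98.7 ang -78.9 n 72
```

The wheel is at its open stop: force rising with no further motion, knob1 at 161.4°. Backing off and lifting.

step_arm(
  increments=[
    [[-0.35,0,6,0,0,0,3],[-0.35,0,12,0,0,0,6],[0,0,12,0,0,0,6],[0,0,12,0,0,0,6],[0,0,12,-20,0,0,6],[0,0,12,-50,0,0,6],[0.5,0,12,-90,0,0,6],[1,0,12,-130,0,0,6],[1,0,12,-150,0,0,6],[1,0,12,-150,0,0,6]],
  ],
)

```text
t: 25.48
eef_pos: [0.4862, 0.0302, 0.2006]
tool_rot: [0.003, 0.12, 0.993, -0.0]
contact_force: [0.5, -0.5, -1.1]
gripper_width: 0.995
grasp_force: 0.0
```

```bash
python3 lids.py|grep shaker; python3 knobs.py 41.4; python3 plan.py '[[0.5292,-0.363,0.22,80]]'
```

```text
shaker [ 0.5281 -0.3627  0.1   ] [ 0.5302 -0.3623  0.1   ] (array([ 0.5289, -0.3626,  0.0983]), np.float64(0.0016878061606800643)) 364 362
0 T - 0
0 S [0.6562 0.0686] r 99.1 ang 41.4 n 42
1 T - 0
1 S [0.4856 0.0353] r 101.4 ang 161.5 n 67
2 T [ 0.6027 -0.0949] r 100.2 ang -77.9 n 62
2 S [ 0.6013 -0.0941] r 99.1 ang -78.6 n 73
t 25.7 tcp [0.4827 0.0296 0.195 ] yl 76.3 grip 1.003 gf 0.0 F [-0.5 -0.1  0.2] j7 0.83
[-138.  -370.5  -24.8] [-0.1 -0.1 -3.7]
```

step_arm(
  increments=[
    [[1,-8,-20,-10,0,0,0],[1,-22,-58,-25,0,0,0],[1,-36,-96,-25,0,0,0],[1,-50,-134,-25,0,0,0],[1,-64,-172,-25,0,0,0],[1,-78,-210,-25,0,0,0],[1,-92,-248,-25,0,0,0],[1,-106,-286,-25,0,0,0],[1,-120,-324,-25,0,0,0],[1,-132,-354,-25,0,0,0]],
  ],
)

```text
t: 26.52
eef_pos: [0.5269, -0.3481, 0.2186]
tool_rot: [-0.002, 0.12, 0.993, 0.0]
contact_force: [0.6, -0.7, -0.0]
gripper_width: 0.999
grasp_force: 0.0
```

step_arm(
  increments=[
    [[1,-6,-15,0,0,0,0],[1,-6,-15,0,0,0,0],[1,-6,-15,0,0,0,0]],
  ],
)

```text
t: 26.77
eef_pos: [0.5299, -0.3607, 0.2188]
tool_rot: [-0.002, 0.12, 0.993, 0.001]
contact_force: [-0.1, 0.1, -0.2]
gripper_width: 1.002
grasp_force: 0.0
```

```bash
python3 plan.py '[[0.529,-0.3625,0.067,null]]'
```

```text
t 26.8 tcp [ 0.5299 -0.3607  0.2188] yl 76.3 grip 1.002 gf 0.0 F [-0.1  0.1 -0.2] j7 1.50
[-1.000e-01 -2.200e+00  1.518e+02] [ 0.1 -0.2  0. ]
```

step_arm(
  increments=[
    [[1,0,-2,30,0,0,0],[1,0,-2,65,0,0,0],[1,0,-2,100,0,0,0],[1,0,-2,135,0,0,0],[1,0,-2,153,0,0,0],[1,0,-2,156,0,0,0],[1,0,-2,156,0,0,0],[-1,0,-2,156,0,0,0],[-1,0,-2,156,0,0,0],[-1,0,-2,156,0,0,0]],
  ],
  force=45,
)

```text
t: 27.6
eef_pos: [0.5319, -0.3625, 0.0674]
tool_rot: [0.002, 0.119, 0.993, -0.001]
contact_force: [1.5, 1.8, 4.5]
gripper_width: 0.622
grasp_force: 46.3
```

step_arm(
  increments=[
    [[-1,0,0,0,0,0,0],[-1,0,0,0,0,0,0],[-1,0,0,0,0,0,0],[-1,0,0,0,0,0,0],[-1,0,0,0,0,0,0]],
  ],
)

```text
t: 28.02
eef_pos: [0.5319, -0.3625, 0.0674]
tool_rot: [0.001, 0.119, 0.993, -0.001]
contact_force: [-0.5, 2.1, 6.4]
gripper_width: 0.625
grasp_force: 46.6
```

step_arm(
  increments=[
    [[-1,0,0,-15,0,0,0],[-1,0,0,-40,0,0,0],[-1,0,0,-75,0,0,0],[-1,0,0,-110,0,0,0],[-1,0,0,-140,0,0,0],[-1,0,0,-150,0,0,0],[-1,0,0,-150,0,0,0]],
  ],
)

```text
t: 28.6
eef_pos: [0.5319, -0.363, 0.2189]
tool_rot: [0.002, 0.119, 0.993, -0.001]
contact_force: [-0.6, -0.2, -3.7]
gripper_width: 0.625
grasp_force: 48.9
```

```bash
python3 plan.py '[[0.5818,0.0031,0.21,null],[0.5818,0.0031,0.112,null]]'
python3 - <<'E'
from meas import *
T=cam("top");S=cam("scene")
o=bot.get_obs();p=np.array(o["eef_pos"])
B,nb=blob(S,proj(S,p+[0,0,-.01])[0],14,dark);print(proj(S,p),B,nb)
save(S,"s1.png",(120,180,280,300),5)
E
```

```text
t 28.6 tcp [ 0.5319 -0.363   0.2189] yl 76.3 grip 0.625 gf 48.9 F [-0.6 -0.2 -3.7] j7 1.50
[ 38.  367.6   7.9] [-0.1  0.3  0. ]
[ 38.5 367.8 105.9] [-0.1  0.3  0. ]
[[184.436  284.2799]] [182.756  281.3163] 332
```

View pics/s1.png

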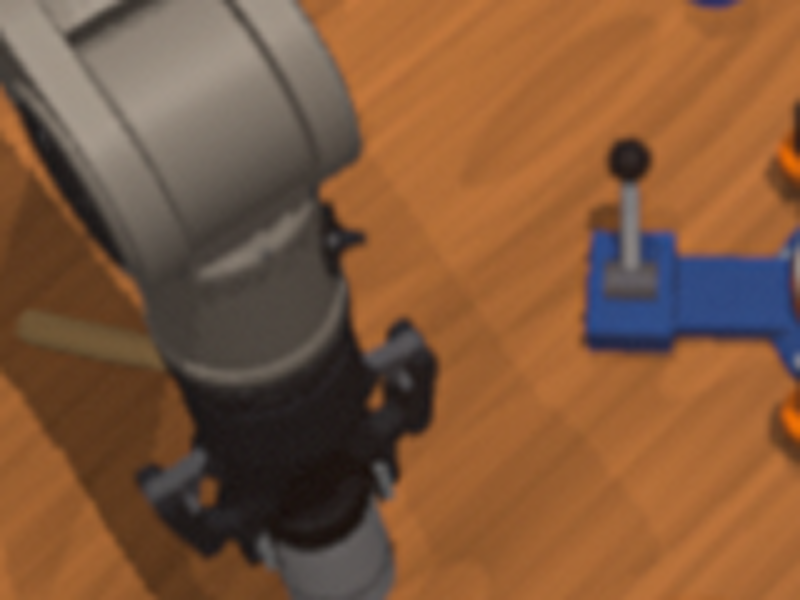

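The shaker is gripped upright at 53 mm opening with the lower body hanging free; the lever ball is at crop (629,158). Carrying it over the chuck.

```bash
python3 plan.py '[[0.584,0.003,0.215,null]]'
```

```text
t 28.7 tcp [ 0.5294 -0.3624  0.2141] yl 76.3 grip 0.621 gf 48.9 F [-0.8  0.4 -5. ] j7 1.50
[ 33.2 368.   -0.9] [-0.  -0.1 -0. ]
```

step_arm(
  increments=[
    [[-1,2,18,0,0,0,0],[-1,6,55,0,0,0,0],[-1,9,92,0,0,0,0],[-1,13,130,0,0,0,0],[-1,17,168,0,0,0,0],[-1,21,206,0,0,0,0],[-1,25,244,0,0,0,0],[-1,29,282,0,0,0,0],[-1,33,320,0,0,0,0],[-1,35,345,0,0,0,0]],
  ],
)

```text
t: 29.53
eef_pos: [0.5761, -0.0144, 0.2129]
tool_rot: [-0.002, 0.117, 0.993, 0.001]
contact_force: [0.6, 0.7, -3.7]
gripper_width: 0.62
grasp_force: 48.7
```

step_arm(
  increments=[
    [[-1,1,15,0,0,0,0],[-1,1,22,0,0,0,0],[-1,1,22,0,0,0,0],[-1,1,22,0,0,0,0]],
  ],
)

```text
t: 29.87
eef_pos: [0.5813, 0.0014, 0.2137]
tool_rot: [-0.001, 0.119, 0.993, -0.001]
contact_force: [0.2, -0.4, -4.6]
gripper_width: 0.621
grasp_force: 48.7
```

```bash
python3 plan.py '[[0.584,0.003,0.115,null]]'
```

```text
t 29.9 tcp [0.5813 0.0014 0.2137] yl 76.3 grip 0.621 gf 48.7 F [ 0.2 -0.4 -4.6] j7 0.88
[-2.5  2.4 98.7] [-0.1 -0.1 -0. ]
```

step_arm(
  increments=[
    [[-1,-1.5,2,25,0,0,0],[-1,-1.5,2,55,0,0,0],[-1,-1.5,2,78,0,0,0],[-1,-1.5,2,88,0,0,0],[-1,-1.5,2,91,0,0,0],[-1,-1.5,2,93,0,0,0],[-1,-1.5,2,95,0,0,0],[-1,-1.5,2,95,0,0,0],[-1,-1.5,2,95,0,0,0]],
  ],
)

```text
t: 30.62
eef_pos: [0.5848, 0.0043, 0.1214]
tool_rot: [0.001, 0.119, 0.993, 0.0]
contact_force: [-0.1, -0.5, -3.5]
gripper_width: 0.623
grasp_force: 48.8
```

step_arm(
  increments=[
    [[-1,0,0,1,0,0,0],[-1,0,0,2,0,0,0],[-1,0,0,2,0,0,0]],
  ],
)

```text
t: 30.87
eef_pos: [0.5841, 0.0043, 0.1185]
tool_rot: [0.0, 0.119, 0.993, -0.0]
contact_force: [-0.2, 0.5, -4.1]
gripper_width: 0.624
grasp_force: 48.8
```

step_arm(
  increments=[
    [[-1,0,0,1,0,0,0],[-1,0,0,2,0,0,0],[-1,0,0,2.5,0,0,0],[-1,0,0,2.5,0,0,0]],
  ],
)

```text
t: 31.2
eef_pos: [0.5839, 0.0043, 0.1156]
tool_rot: [-0.0, 0.119, 0.993, -0.0]
contact_force: [-0.2, 0.2, -4.2]
gripper_width: 0.623
grasp_force: 48.8
```

step_arm(
  increments=[
    [[-1,0,0,1,0,0,0],[-1,0,0,2,0,0,0],[-1,0,0,2,0,0,0]],
  ],
)

```text
t: 31.45
eef_pos: [0.5839, 0.0043, 0.1136]
tool_rot: [-0.0, 0.119, 0.993, -0.0]
contact_force: [-0.5, -0.1, -3.3]
gripper_width: 0.621
grasp_force: 48.8
```

step_arm(
  increments=[
    [[-1,0,0,1,0,0,0],[-1,0,0,1.5,0,0,0],[-1,0,0,1.5,0,0,0]],
  ],
)

```text
t: 31.7
eef_pos: [0.5842, 0.0044, 0.1134]
tool_rot: [0.0, 0.119, 0.993, -0.0]
contact_force: [-3.0, 0.2, 6.0]
gripper_width: 0.619
grasp_force: 49.9
```

step_arm(
  increments=[
    [[0.5,0,0,0,0,0,0],[0.75,0,0,0,0,0,0],[0.75,0,0,0,0,0,0],[0.75,0,0,-15,0,0,0],[0.75,0,0,-50,0,0,0],[0.75,0,0,-85,0,0,0],[0.5,0,0,-105,0,0,0],[0,0,0,-110,0,0,0],[0,0,0,-110,0,0,0]],
  ],
)

```text
t: 32.45
eef_pos: [0.5852, 0.0047, 0.2249]
tool_rot: [0.002, 0.119, 0.993, 0.0]
contact_force: [-0.8, -0.3, -0.6]
gripper_width: 0.502
grasp_force: 0.0
```

```bash
python3 knobs.py 41.4; python3 plan.py '[[0.4870,0.0350,0.2,71.4]]'
python3 - <<'E'
from meas import *
S=dict(np.load("scene.npz"))
B,nb=blob(S,proj(S,(.5818,.0031,.145))[0],9,dark);print(plane(S,B,.145) if B is not None else None,nb)
save(S,"p1.png",(210,150,360,290),4)
E
```

```text
0 T [0.6572 0.0843] r 110.8 ang 47.1 n 44
0 S [0.6554 0.0704] r 99.7 ang 42.4 n 53
1 T [0.4883 0.0336] r 98.3 ang 161.9 n 68
1 S [0.4864 0.0342] r 100.4 ang 162.0 n 72
2 T - 0
2 S [ 0.6013 -0.0943] r 99.3 ang -78.7 n 72
t 32.5 tcp [0.5835 0.004  0.2218] yl 76.3 grip 0.500 gf 0.0 F [-0.1  0.3 -0.5] j7 0.88
[101.1   7.4  21.9] [-0.  -0.   4.9]
[0.5785 0.0039 0.145 ] 252
```

View pics/p1.png

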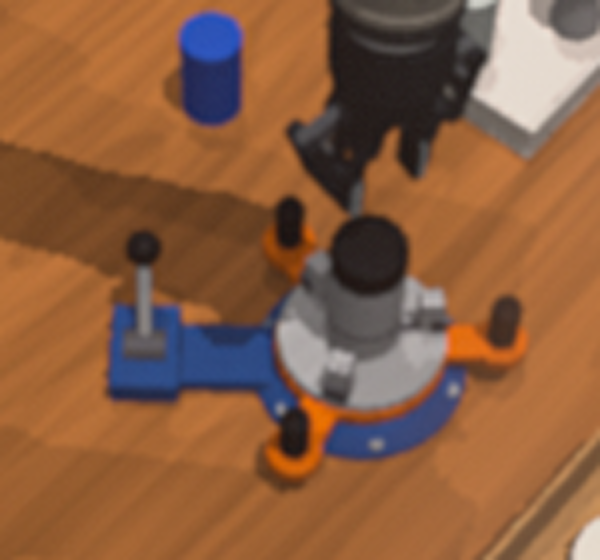

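The shaker stands upright on the chuck between the open jaws (cap at crop (370,252)). Moving to knob1 at (0.487, 0.035).

step_arm(
  increments=[
    [[0,25,2,0,0,0,2],[0,55,4,0,0,0,4],[0,85,6,0,0,0,5],[0,101,7,0,0,0,5],[0,101,7,0,0,0,5],[0,101,7,0,0,0,5],[0,101,7,0,0,0,5]],
  ],
)

```text
t: 33.13
eef_pos: [0.4879, 0.0343, 0.2217]
tool_rot: [-0.0, 0.162, 0.987, 0.0]
contact_force: [-0.5, 0.1, 0.2]
gripper_width: 0.502
grasp_force: 0.0
```

```bash
python3 plan.py '[[0.4870,0.0350,0.047,71.4]]'
```

```text
t 33.1 tcp [0.4879 0.0343 0.2217] yl 71.3 grip 0.502 gf 0.0 F [-0.5  0.1  0.2] j7 0.78
[  0.9   0.4 174.7] [-0.  -0.  -0.1]
```

step_arm(
  increments=[
    [[0,2,0,35,0,0,0],[0,2,0,70,0,0,0],[0,2,0,105,0,0,0],[0,2,0,140,0,0,0],[0,2,0,165,0,0,0],[0,2,0,173,0,0,0],[0,2,0,174,0,0,0],[-0.35,2,0,174,0,0,0],[-0.35,2,0,174,0,0,0],[-0.35,2,0,174,0,0,0]],
  ],
  force=30,
)

```text
t: 33.97
eef_pos: [0.4871, 0.0357, 0.0498]
tool_rot: [0.001, 0.162, 0.987, 0.0]
contact_force: [0.7, -0.0, -0.6]
gripper_width: 0.323
grasp_force: 0.0
```

```bash
python3 plan.py '[[0.4870,0.0350,0.047,71.4]]'
```

```text
t 34.0 tcp [0.4871 0.0357 0.0498] yl 71.3 grip 0.323 gf 0.0 F [ 0.7 -0.  -0.6] j7 0.51
[-0.1 -0.7  2.8] [ 0.1  0.2 -0.1]
```

step_arm(
  increments=[
    [[-0.35,-0.4,8.7,3,0,0,5],[-0.35,-1.5,17.4,3,0,0,10],[-0.35,-3.4,25.9,3,0,0,15],[-0.35,-6,34.2,3,0,0,20],[-0.35,-9.4,42.3,3,0,0,25],[-0.35,-13.4,50,3,0,0,30],[-0.35,-18.1,57.4,3,0,0,35],[-0.35,-23.4,64.3,3,0,0,40],[-0.35,-29.3,70.7,3,0,0,45],[-0.35,-29.3,70.7,3,0,0,45]],
  ],
)

```text
t: 34.8
eef_pos: [0.5366, 0.0937, 0.0464]
tool_rot: [0.0, 0.529, 0.849, 0.0]
contact_force: [-0.5, 0.1, 0.7]
gripper_width: 0.324
grasp_force: 0.1
```

```bash
python3 plan.py '[[0.5372,0.0926,0.047,26.4]]';python3 knobs.py -2
```

```text
t 34.8 tcp [0.5366 0.0937 0.0464] yl 26.2 grip 0.324 gf 0.1 F [-0.5  0.1  0.7] j7 -0.22
[-1.3  0.  -0.6] [ 0.   0.  -0.2]
0 T [0.6818 0.0004] r 100.1 ang -1.5 n 58
0 S [0.681  0.0009] r 99.2 ang -1.3 n 48
1 T - 0
1 S [0.5314 0.0845] r 95.8 ang 121.8 n 164
2 T [ 0.5313 -0.0829] r 99.8 ang -120.4 n 63
2 S [ 0.5288 -0.0814] r 99.7 ang -122.1 n 77
```

step_arm(
  increments=[
    [[-0.35,-1,8.7,0,0,0,5],[-0.35,-2.5,17.4,0,0,0,10],[-0.35,-4.4,25.9,0,0,0,15],[-0.35,-7,34.2,0,0,0,20],[-0.35,-10.4,42.3,0,0,0,25],[-0.35,-14.4,50,0,0,0,30],[-0.35,-19.1,57.4,0,0,0,35],[-0.35,-24.4,64.3,0,0,0,40],[-0.35,-24.4,64.3,0,0,0,40]],
  ],
)

```text
t: 35.65
eef_pos: [0.6049, 0.1011, 0.0458]
tool_rot: [-0.001, 0.786, 0.618, 0.001]
contact_force: [-1.5, 1.5, 0.2]
gripper_width: 0.323
grasp_force: 0.3
```

```bash
python3 plan.py '[[0.6053,0.1003,0.047,-13.6],[0.6341,0.0883,0.047,-31.5]]';python3 knobs.py -42
```

```text
t 35.6 tcp [0.6049 0.1011 0.0458] yl -13.7 grip 0.323 gf 0.3 F [-1.5  1.5  0.2] j7 -0.76
[-0.6  0.6 -1.2] [ 0.  -0.1 -0.1]
[-5.5 31.4 -1.2] [-0.  -0.1 17.8]
0 T [ 0.658  -0.0635] r 101.2 ang -41.1 n 59
0 S [ 0.6566 -0.0615] r 98.8 ang -40.8 n 70
1 T - 0
1 S [0.6005 0.108 ] r 106.6 ang 79.9 n 195
2 T - 0
2 S [ 0.4868 -0.0284] r 100.1 ang -161.7 n 64
```

step_arm(
  increments=[
    [[-0.35,-0.3,7,0,0,0,4],[-0.35,-1,14,0,0,0,8],[-0.35,-2.5,21,0,0,0,12],[-0.35,-4.4,27.5,0,0,0,16],[-0.35,-4.4,27.5,0,0,0,16]],
  ],
)

```text
t: 36.17
eef_pos: [0.6295, 0.0903, 0.0456]
tool_rot: [-0.001, 0.864, 0.503, 0.0]
contact_force: [-1.6, 3.4, 1.9]
gripper_width: 0.329
grasp_force: 1.6
```

```bash
python3 plan.py '[[0.6341,0.0883,0.047,-31.5]]';python3 knobs.py -56
```

```text
t 36.2 tcp [0.6295 0.0903 0.0456] yl -29.6 grip 0.329 gf 1.6 F [-1.6  3.4  1.9] j7 -0.96
[ 0.5  5.  -1.4] [-0.1 -0.1  1.9]
0 T [ 0.6373 -0.0811] r 100.9 ang -56.6 n 62
0 S [ 0.636  -0.0803] r 99.4 ang -57.0 n 68
1 T - 0
1 S [0.6264 0.0976] r 104.5 ang 64.7 n 170
2 T - 0
2 S [ 0.4802 -0.0001] r 101.7 ang -178.2 n 72
```

step_arm(
  increments=[
    [[-0.35,0,4,0,0,0,2],[-0.35,-0.3,8,0,0,0,4.5],[-0.35,-0.3,8.5,0,0,0,5],[-0.35,-0.3,8.5,0,0,0,5]],
  ],
)

```text
t: 36.6
eef_pos: [0.6357, 0.0865, 0.0455]
tool_rot: [-0.001, 0.885, 0.466, -0.001]
contact_force: [-5.1, 5.2, 3.7]
gripper_width: 0.322
grasp_force: 3.9
```

```bash
python3 plan.py '[[0.6341,0.0883,0.047,-31.5]]';python3 knobs.py -61
```

```text
t 36.6 tcp [0.6357 0.0865 0.0455] yl -34.5 grip 0.322 gf 3.9 F [-5.1  5.2  3.7] j7 -1.02
[ 0.6 -2.4 -1.5] [-0.2 -0.  -3. ]
0 T [ 0.6313 -0.0847] r 100.8 ang -60.6 n 68
0 S [ 0.6282 -0.0843] r 99.0 ang -62.1 n 77
1 T - 0
1 S [0.6333 0.0939] r 104.4 ang 60.4 n 166
2 T - 0
2 S [0.4808 0.0062] r 101.1 ang 178.2 n 73
```

Wheel reads about 103°, i.e. 1.80 rad, at 7–8 N. Letting go and lifting.

step_arm(
  increments=[
    [[-0.35,0,-2,0,0,0,0],[-0.35,0,-4,0,0,0,0],[0,0,-4,0,0,0,0],[0,0,-4,0,0,0,0],[0,0,-4,-20,0,0,0],[0,0,-4,-55,0,0,0],[0,0,-4,-90,0,0,0],[0,0,-4,-125,0,0,0],[-0.5,0,-4,-155,0,0,0],[-1,0,-4,-165,0,0,0]],
  ],
)

```text
t: 37.53
eef_pos: [0.6369, 0.0868, 0.216]
tool_rot: [0.002, 0.886, 0.464, 0.004]
contact_force: [0.8, 1.0, 0.5]
gripper_width: 0.23
grasp_force: 0.0
```

```bash
python3 knobs.py -60; python3 plan.py '[[0.42,-0.046,0.21,40.7]]'
python3 - <<'E'
from meas import *
S=dict(np.load("scene.npz"));T=dict(np.load("top.npz"))
for c in(S,T):
    B,nb=blob(c,proj(c,(.5818,.0031,.145))[0],9,dark);print("cap",plane(c,B,.145) if B is not None else None,nb)
    B,nb=blob(c,proj(c,(.44,-.0688,.093))[0],8,dark);print("ball",plane(c,B,.093) if B is not None else None,nb)
f=lambda c,x,y:cv2.resize(c["image"][y:y+130,x:x+130,::-1],(400,400),interpolation=cv2.INTER_CUBIC)
cv2.imwrite("pics/r1.png",np.hstack([f(T,220,130),f(S,220,160)]))
E
```

```text
0 T [ 0.6334 -0.0839] r 101.2 ang -59.3 n 68
0 S [ 0.6307 -0.0831] r 99.1 ang -60.5 n 76
1 T - 0
1 S [0.631  0.0898] r 99.7 ang 60.4 n 58
2 T [0.4664 0.0029] r 115.4 ang -179.9 n 50
2 S [0.4803 0.0046] r 101.5 ang 179.2 n 70
t 37.6 tcp [0.6358 0.0866 0.213 ] yl -34.7 grip 0.053 gf 0.0 F [-0.1 -0.2  0.2] j7 -0.97
[-231.9 -102.     1.8] [  0.3  -0.  -75.4]
cap [0.5785 0.0039 0.145 ] 252
ball [ 0.4389 -0.0679  0.093 ] 48
cap [ 0.5875 -0.0068  0.145 ] 95
ball [ 0.4385 -0.0655  0.093 ] 172
```

View pics/r1.png

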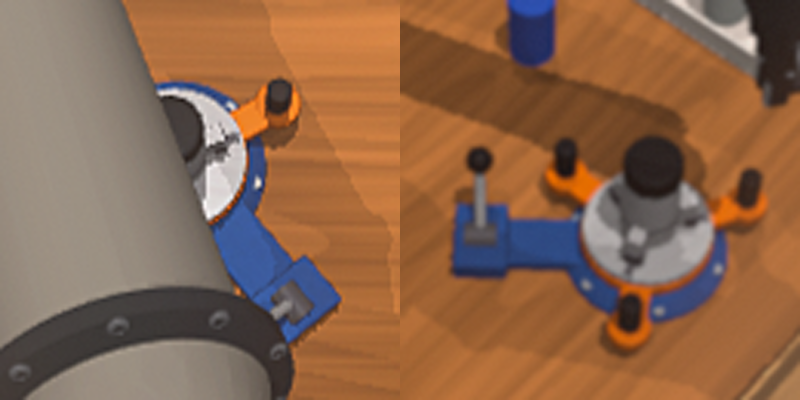

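The jaws hold the shaker, standing upright; the knobs read about 60.4°, −60° and 179°, so the wheel settled near 1.76 rad. Next I'll cage the lever ball, with the fingers along the throw direction.

```bash
python3 plan.py '[[0.4395,-0.068,0.21,-49.3]]'
```

```text
t 37.6 tcp [0.6358 0.0866 0.213 ] yl -34.7 grip 0.053 gf 0.0 F [-0.1 -0.2  0.2] j7 -0.97
[-238.9  -73.5    1.9] [ 0.2 -0.2 14.6]
```

step_arm(
  increments=[
    [[-1,-20,-10,0,0,0,2],[0,-50,-18,0,0,0,4],[0.1,-85,-29,0,0,0,6],[0.1,-120,-40,0,0,0,8],[0.1,-150,-50,0,0,0,10],[0.1,-180,-60,0,0,0,12],[0.1,-205,-68,0,0,0,14],[0.1,-225,-72,0,0,0,14.5],[0.1,-235,-74,0,0,0,14.5],[0.1,-235,-74,0,0,0,14.5]],
  ],
)

```text
t: 38.47
eef_pos: [0.4373, -0.0662, 0.2089]
tool_rot: [-0.0, 0.938, 0.348, -0.002]
contact_force: [-0.6, -0.6, 0.2]
gripper_width: 0.55
grasp_force: 0.0
```

step_arm(
  increments=[
    [[0.1,0,0,0,0,0,0],[0.1,0,0,0,0,0,0]],
  ],
)

```text
t: 38.63
eef_pos: [0.4406, -0.0634, 0.21]
tool_rot: [-0.0, 0.937, 0.35, 0.0]
contact_force: [-0.4, 0.2, 0.4]
gripper_width: 0.555
grasp_force: 0.0
```

```bash
python3 plan.py '[[0.4395,-0.068,0.076,-49.3]]'
```

```text
t 38.6 tcp [ 0.4406 -0.0634  0.21  ] yl -49.1 grip 0.555 gf 0.0 F [-0.4  0.2  0.4] j7 -0.89
[ -3.9   2.8 134. ] [-0.  -0.   0.2]
```

step_arm(
  increments=[
    [[0.1,-4,2.5,30,0,0,0],[0.1,-4,2.5,60,0,0,0],[0.1,-4,2.5,90,0,0,0],[0.1,-4,2.5,115,0,0,0],[0.1,-4,2.5,130,0,0,0],[0.1,-4,2.5,133,0,0,0],[0.1,-4,2.5,133,0,0,0],[0.1,-4,2.5,133,0,0,0]],
  ],
)

```text
t: 39.3
eef_pos: [0.4393, -0.0682, 0.0777]
tool_rot: [-0.0, 0.937, 0.35, 0.0]
contact_force: [-0.0, 0.0, -0.8]
gripper_width: 0.549
grasp_force: 0.0
```

step_arm(
  increments=[
    [[0.1,0,10,0,0,0,0],[0.1,0,22,0,0,0,0],[0.1,0,34,0,0,0,0],[0.1,0,46,0,0,0,0],[0.1,0,58,0,0,0,0],[0.1,0,68,0,0,0,0],[0.1,0,76,0,0,0,0],[0.1,0,80,0,0,0,0],[0.1,0,80,0,0,0,0]],
  ],
)

```text
t: 40.05
eef_pos: [0.4912, -0.1304, 0.0772]
tool_rot: [0.0, 0.937, 0.348, 0.0]
contact_force: [-0.2, 0.6, -0.3]
gripper_width: 0.549
grasp_force: 0.0
```

```bash
python3 plan.py '[[0.4395,-0.068,0.076,-49.3]]'
```

```text
t 40.0 tcp [ 0.4912 -0.1304  0.0772] yl -49.2 grip 0.549 gf 0.0 F [-0.2  0.6 -0.3] j7 -0.84
[  1.6 -81.    1.1] [ 0.  -0.   0.1]
```

Pushing on in small steps until the stop.

step_arm(
  increments=[
    [[0.1,0,3,0,0,0,0],[0.1,0,5,0,0,0,0],[0.1,0,5,0,0,0,0]],
  ],
)

```text
t: 40.3
eef_pos: [0.4938, -0.1331, 0.0772]
tool_rot: [-0.0, 0.937, 0.349, -0.0]
contact_force: [-0.2, -0.2, -0.1]
gripper_width: 0.554
grasp_force: 0.1
```

step_arm(
  increments=[
    [[0.1,0,2,0,0,0,0],[0.1,0,4,0,0,0,0],[0.1,0,4,0,0,0,0]],
  ],
)

```text
t: 40.55
eef_pos: [0.4952, -0.1347, 0.077]
tool_rot: [-0.001, 0.937, 0.35, -0.001]
contact_force: [-4.3, 4.2, 2.0]
gripper_width: 0.551
grasp_force: 2.9
```

step_arm(
  increments=[
    [[0.1,0,2,0,0,0,0],[0.1,0,3,0,0,0,0],[0.1,0,3,0,0,0,0]],
  ],
)

```text
t: 40.8
eef_pos: [0.4954, -0.1349, 0.0767]
tool_rot: [-0.003, 0.937, 0.35, -0.003]
contact_force: [-8.7, 10.0, 7.7]
gripper_width: 0.549
grasp_force: 6.6
```

At the stop, with force rising and no travel. Backing off, opening, and lifting clear.

step_arm(
  increments=[
    [[0.1,0,-5,0,0,0,0],[0.1,0,-10,0,0,0,0],[0.3,0,-12,0,0,0,0],[0.5,0,-12,0,0,0,0],[0.5,0,-12,-20,0,0,0],[0.5,0,-12,-55,0,0,0],[0.5,0,-12,-90,0,0,0],[0.5,0,-12,-125,0,0,0],[0.5,0,-12,-150,0,0,0],[0.5,0,-12,-150,0,0,0]],
  ],
)

```text
t: 41.63
eef_pos: [0.4942, -0.1304, 0.2332]
tool_rot: [0.003, 0.937, 0.349, 0.005]
contact_force: [0.9, -0.2, -0.8]
gripper_width: 0.753
grasp_force: 0.0
```

step_arm(
  increments=[
    [[0.5,0,30,0,0,0,0],[0.5,0,65,0,0,0,0],[0.5,0,100,0,0,0,0],[0.5,0,135,0,0,0,0],[0.5,0,170,0,0,0,0],[0.5,0,200,0,0,0,0],[0.5,0,220,0,0,0,0],[0.5,0,220,0,0,0,0]],
  ],
)

```text
t: 42.3
eef_pos: [0.6357, -0.3005, 0.2259]
tool_rot: [0.001, 0.938, 0.347, -0.0]
contact_force: [-0.7, 0.8, -0.3]
gripper_width: 0.75
grasp_force: 0.0
```

```bash
python3 knobs.py -60
python3 - <<'E'
from meas import *
S=dict(np.load("scene.npz"));T=dict(np.load("top.npz"))
for c in(S,T):
    B,nb=blob(c,proj(c,(.490,-.127,.093))[0],8,dark);print("ball",plane(c,B,.093) if B is not None else None,nb)
    B,nb=blob(c,proj(c,(.5818,.0031,.145))[0],9,dark);print("cap",plane(c,B,.145) if B is not None else None,nb)
f=lambda c,x,y,w,h:cv2.resize(c["image"][y:y+h,x:x+w,::-1],(400,400*h//w),interpolation=cv2.INTER_CUBIC)
cv2.imwrite("pics/f1.png",np.hstack([f(T,90,100,280,280),f(S,200,80,220,220)]))
E
```

```text
0 T [ 0.6326 -0.0839] r 100.7 ang -59.7 n 48
0 S [ 0.631  -0.0836] r 99.7 ang -60.4 n 73
1 T [0.6312 0.0893] r 99.4 ang 60.2 n 44
1 S [0.631  0.0896] r 99.5 ang 60.4 n 57
2 T [0.4822 0.0023] r 99.6 ang -179.5 n 39
2 S [0.4817 0.0031] r 100.1 ang 180.0 n 61
ball [ 0.4887 -0.1213  0.093 ] 106
cap [0.5792 0.0038 0.145 ] 244
ball [ 0.4894 -0.1272  0.093 ] 76
cap None 0
```

View pics/f1.png

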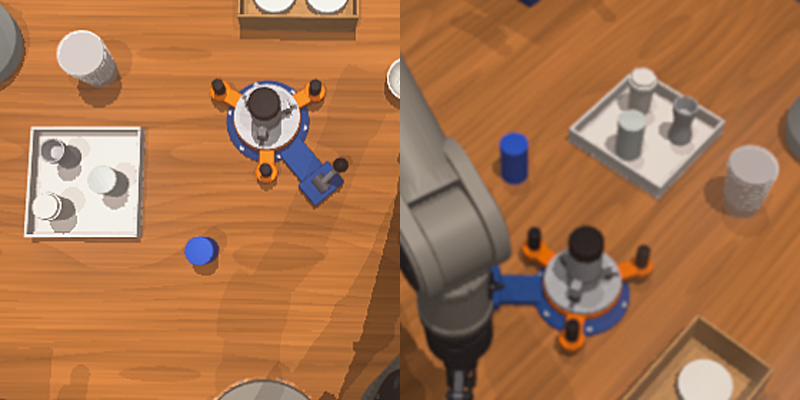

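All three containers stand upright in the tray, the shaker is upright in the jaws with the wheel at about 1.77 rad, and the lever ball has moved 77 mm, its full throw. Handing in.

```bash
python3 -c "
from station import bot
print(bot.hand_in())"
```

```text
the job is handed in; nothing more can be done
None
```

I cleared the tin, tub and measure (no jar was present) into the tray upright, clamped the shaker upright in the chuck with the wheel at about 1.77 rad, threw the lever fully over, and handed the job in at about 42 s; no verdict was returned.

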